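# Load spindles into the V-block fixture

## Robot

A 6-joint arm with a two-finger parallel gripper is mounted at the origin on the work surface. World frame = base frame: x ahead of the robot, y to its left, z up, the work surface at z = 0. Lengths are in m, angles in rad, forces in N, time in s.
With the tool pointing down it reaches from about 0.35 to 0.775 m from the base axis. Payload 5.5 kg.
Tool frame: the origin (TCP) lies where the fingers leave the gripper's body, on its centre line; the fingertips stand 73 mm ahead of it and the grasp point (between the pads) lies 54 mm ahead of it; z points along the fingers, y is the direction in which the jaws open and shut (so a half turn about z gives the same grasp; the last joint's range is limited). The gripper opens to 85 mm and grips with 20 to 120 N. Pads are 22 mm wide; open, the fingers measure 114 mm over their backs; the gripper's body (76 mm by 85 mm) begins 54 mm behind the grasp point. The pads swing forward as they close: fully open they stand 13 mm farther back than shut.
Start: joints at [1.195, 0.313, 0.046, 1.304, 0, 1.431], TCP at [0.134, 0.559, 0.304] pointing down, gripper open.
Joint ranges: [-2.76, 2.76], [-0.86, 1.69], [-1.03, 1.26], [-2.2, 2.34], [-1.47, 1.5], [-3.14, 3.14]. Speed limits (rad/s): [2.57, 2.57, 3.14, 3.14, 3.14, 3.14].

## Interface

Orientations are given as a unit quaternion [w, x, y, z].
In Python, from workcell import env, read_camera, job, cut_out gives the robot as it stands.
- The arm moves only by the tool servo_tool, never from a script. Its argument "deltas" is a list of rows, each an object of numbers: "dx", "dy", "dz": the shift along the world's x, y, z in mm; "rx", "ry", "rz": the turn, a rotation vector about the world's x, y, z in rad; "fingers": the closure, from -1 (fully open) to 1 (shut). A call has 1 to 8 rows; each row shifts and turns the commanded pose from where the row before left it; what a row does not reach is not made up. A row lasts 1/10 s, in which the tool goes at most 50 mm and 8.59 degrees, less where a joint would pass 70% of its speed; a pose out of reach is approached as far as the arm can. A call is refused whole if a number of a shift passes 50 or a number of a turn 0.15, either way. A call with a gripper value outside its range is refused whole. The fingers move at their own pace and stop on an object; "newtons" is the grip in N (left out, the last holds). Time passes only in rows, so rows that do not move let the fingers close. It gives the time, the measured TCP pose, the force and the opening at its end, in the units of the state.
- env.get_state(): the state, without advancing time (a new reading comes with each control period).
- read_camera(name): name is "scene" or "top" or "wrist"; returns a dict with "img" (480x640x3 uint8, red, green, blue), "intrinsics" (3x3 intrinsics, pixels), "extrinsics" (4x4, takes a point from camera to world coordinates); the wrist camera has in their place "hand_eye" (4x4, takes a point from camera to tool coordinates, whose origin is the TCP and whose axes are the flange's). Camera axes: x right, y down, z forward; pixel columns grow to the right and rows downward; lengths in m; the calibration is good to about 2 mm. A picture is of the moment at which its call begins: read the wrist's pose just before it. There is no depth.
- job.hand_in(): hands the job in, once; it reports no verdict.
Trained networks look in the newest picture that a camera, given by its name, has taken for a name from the list of things; names that differ only in an ending like _2 or _b are one class to them, and where a whole thing is asked for, a point or a joint stands for the part that bears it (a point fixed in the world has none). Each returns a list of dicts, best first, with "confidence" (0 to 1); they miss things now and then, are a little off and sometimes report something else, mostly with a low value. They report only what shows in the picture. A call takes as long as a camera call. They do not tell look-alikes from the thing itself.
- cut_out(target, camera): "region" (480x640 bool, what is visible of it) and "extent" ([left, top, right, bottom] in pixels, round what is visible of it).
The state is a dict: "clock": time; "joint_pos": joint angles; "qvel": joint speeds; "tau": joint torques, N m; "tcp_pos": TCP position; "orientation": TCP orientation; "wrist_force": force on the tool from outside, world axes, zero at the start; "ft_torque": the same for the moment, N m; "finger_gap": finger opening in m.
Only numpy, scipy, OpenCV 4.12 (cv2) and the standard library are available. Lean on these libraries where they do the work, as an engineer would, in place of code of your own. Each camera call takes 0.05 s, during which the arm holds its last target. There are 200 camera calls.

## Task

Get the V-block fixture loaded for the next assembly: slide its keeper bar fully back, lift the loose heat-sink saddles out of the black stock bin into the flat steel tray, then lay every spindle from the bin in a V-nest of its own, resting down in both V-plates with its square waist midway between them. When all are seated, slide the keeper bar fully home over them; leave the bottle, screwdriver and small box alone.

Things in the scene. Friction and masses are not known exactly. Their poses are not given: they have to be found in the camera images.
- fixture: fixed V-block fixture: aluminium base 224 mm in y, x -55..115 mm, 10 mm thick, with two steel V-plates across it (196 mm in y, 14 mm thick, at x -42..-28 and 28..42 mm, 56 mm free between, tops 60 mm above the table), each with three 90-degree Vs 44 mm wide, 22 mm deep, 64 mm apart. Origin under the middle nest at table level; x along the Vs
- nest1 (a point): centre of a V-nest: where the axis of a seated spindle's middle lies, halfway between the two V-plates, 54 mm above the table; x is the direction in which the spindle must lie; the nest at the fixture's -y end
- nest2 (a point): centre of a V-nest: where the axis of a seated spindle's middle lies, halfway between the two V-plates, 54 mm above the table; x is the direction in which the spindle must lie; the middle nest
- nest3 (a point): centre of a V-nest: where the axis of a seated spindle's middle lies, halfway between the two V-plates, 54 mm above the table; x is the direction in which the spindle must lie; the nest at the fixture's +y end
- keeper (a joint): travel of the keeper bar along the fixture's +x, m: 0 = fully home over the +x V-plate (bar 18 mm wide at x 28..46 mm, underside 66.5 and top 76.5 mm above the table, 2 mm over seated spindles); 0.05 = fully back, clear of the nests. Slides stiffly (2 N), stays where left; end stop at each end
- knob (a point): centre of the keeper's upright round black knob, 18 mm in diameter, 34 mm tall, standing on the middle of the bar; this point is 95 mm above the table, the knob's top 110.5 mm; moves with the keeper
- bin: the black stock bin, fixed, 170 mm (x) by 246 mm (y), walls 5 mm thick and 45 mm high, floor 5 mm thick. Origin at the centre of its underside. Spindles lie side by side on the floor about 70 mm apart, along its x
- tray: the flat steel tray, fixed, empty, 160 mm (x) by 230 mm (y), walls 4 mm thick and 30 mm high, floor 4 mm thick. Origin at the centre of its underside
- spindle1: turned steel spindle: round journals 22 mm in diameter with a 24 mm square waist, 24 mm long, at mid-length; 120 mm long over all, 0.3 kg. Origin at its centre, on its axis; x along the axis. On a flat it rests on the waist, axis 12 mm above the flat. Lies in the bin along about the bin's x at first. May be absent.
- spindle2: turned steel spindle: round journals 22 mm in diameter with a 24 mm square waist, 24 mm long, at mid-length; 120 mm long over all, 0.3 kg. Origin at its centre, on its axis; x along the axis. On a flat it rests on the waist, axis 12 mm above the flat. Lies in the bin along about the bin's x at first. May be absent.
- spindle3: turned steel spindle: round journals 22 mm in diameter with a 24 mm square waist, 24 mm long, at mid-length; 120 mm long over all, 0.3 kg. Origin at its centre, on its axis; x along the axis. On a flat it rests on the waist, axis 12 mm above the flat. Lies in the bin along about the bin's x at first. May be absent.
- saddle1: aluminium heat-sink saddle: upside-down U channel 60 mm long (x), 42 wide (y; 34 inside), 36 high (32 inside), with an upright fin along the middle of its top, 10 mm thick (y), 60 long, 36 to 62 mm above the feet; 0.11 kg. Origin midway between the feet at their level; z up. Stands on the bin floor astride a spindle or an empty spot. May be absent.
- saddle2: aluminium heat-sink saddle: upside-down U channel 60 mm long (x), 42 wide (y; 34 inside), 36 high (32 inside), with an upright fin along the middle of its top, 10 mm thick (y), 60 long, 36 to 62 mm above the feet; 0.11 kg. Origin midway between the feet at their level; z up. Stands on the bin floor astride a spindle or an empty spot. May be absent.
- saddle3: aluminium heat-sink saddle: upside-down U channel 60 mm long (x), 42 wide (y; 34 inside), 36 high (32 inside), with an upright fin along the middle of its top, 10 mm thick (y), 60 long, 36 to 62 mm above the feet; 0.11 kg. Origin midway between the feet at their level; z up. Stands on the bin floor astride a spindle or an empty spot. May be absent.
- bottle: bystander: a white bottle, 56 mm in diameter, 120 mm tall; origin at the centre of its underside
- driver: bystander: a screwdriver 200 mm long with a black handle, lying on the table; origin at the middle of its underside
- cup: bystander: a small open black box, 90 by 70 mm, 35 mm high; origin at the centre of its underside
There are look-alikes about, which are no part of the job. What is shaped like the saddle3 but brown or green is not meant.

How it is judged:
On the way, in this order (a step that is already met when the one before it is completed fails the run):
1. the keeper bar is slid fully back (value of joint keeper above 0.044 m), for 0.2 s.
2. every spindle that is there lies seated in a V-nest (((x of spindle1 in the frame of nest1 between -0.013 and 0.013 m and y of spindle1 in the frame of nest1 between -0.003 and 0.003 m and z of spindle1 in the frame of nest1 between -0.003 and 0.003 m and angle between the x axis of spindle1 and the x axis of fixture, either way round below 0.06 rad) or (x of spindle1 in the frame of nest2 between -0.013 and 0.013 m and y of spindle1 in the frame of nest2 between -0.003 and 0.003 m and z of spindle1 in the frame of nest2 between -0.003 and 0.003 m and angle between the x axis of spindle1 and the x axis of fixture, either way round below 0.06 rad) or (x of spindle1 in the frame of nest3 between -0.013 and 0.013 m and y of spindle1 in the frame of nest3 between -0.003 and 0.003 m and z of spindle1 in the frame of nest3 between -0.003 and 0.003 m and angle between the x axis of spindle1 and the x axis of fixture, either way round below 0.06 rad)) and ((x of spindle2 in the frame of nest1 between -0.013 and 0.013 m and y of spindle2 in the frame of nest1 between -0.003 and 0.003 m and z of spindle2 in the frame of nest1 between -0.003 and 0.003 m and angle between the x axis of spindle2 and the x axis of fixture, either way round below 0.06 rad) or (x of spindle2 in the frame of nest2 between -0.013 and 0.013 m and y of spindle2 in the frame of nest2 between -0.003 and 0.003 m and z of spindle2 in the frame of nest2 between -0.003 and 0.003 m and angle between the x axis of spindle2 and the x axis of fixture, either way round below 0.06 rad) or (x of spindle2 in the frame of nest3 between -0.013 and 0.013 m and y of spindle2 in the frame of nest3 between -0.003 and 0.003 m and z of spindle2 in the frame of nest3 between -0.003 and 0.003 m and angle between the x axis of spindle2 and the x axis of fixture, either way round below 0.06 rad)) and ((x of spindle3 in the frame of nest1 between -0.013 and 0.013 m and y of spindle3 in the frame of nest1 between -0.003 and 0.003 m and z of spindle3 in the frame of nest1 between -0.003 and 0.003 m and angle between the x axis of spindle3 and the x axis of fixture, either way round below 0.06 rad) or (x of spindle3 in the frame of nest2 between -0.013 and 0.013 m and y of spindle3 in the frame of nest2 between -0.003 and 0.003 m and z of spindle3 in the frame of nest2 between -0.003 and 0.003 m and angle between the x axis of spindle3 and the x axis of fixture, either way round below 0.06 rad) or (x of spindle3 in the frame of nest3 between -0.013 and 0.013 m and y of spindle3 in the frame of nest3 between -0.003 and 0.003 m and z of spindle3 in the frame of nest3 between -0.003 and 0.003 m and angle between the x axis of spindle3 and the x axis of fixture, either way round below 0.06 rad)) and linear speed of each of spindle1, spindle2, spindle3 below 0.02 m/s), for 0.2 s.
3. the keeper bar is slid fully home over them (value of joint keeper below 0.006 m), for 0.2 s.
At the end, for the whole second after the job is handed in: every spindle present lies at rest in a V-nest: axis within 3 mm of the nest's centre line sideways and in height, its middle within 13 mm of the nest's centre lengthwise, aligned within 0.06 rad; every saddle present is at rest inside the tray; the keeper bar is within 6 mm of fully home (all of step 2 and x of saddle1 in the frame of tray between -0.076 and 0.076 m and y of saddle1 in the frame of tray between -0.111 and 0.111 m and z of saddle1 in the frame of tray between -0.003 and 0.068 m and x of saddle2 in the frame of tray between -0.076 and 0.076 m and y of saddle2 in the frame of tray between -0.111 and 0.111 m and z of saddle2 in the frame of tray between -0.003 and 0.068 m and x of saddle3 in the frame of tray between -0.076 and 0.076 m and y of saddle3 in the frame of tray between -0.111 and 0.111 m and z of saddle3 in the frame of tray between -0.003 and 0.068 m and linear speed of each of saddle1, saddle2, saddle3 below 0.02 m/s and value of joint keeper below 0.006 m); the robot touches nothing.
It fails at once if the bottle is disturbed (moved more than 3 cm) (distance of bottle from where it was at the start of the episode above 0.03 m).
It fails at once if the screwdriver is disturbed (moved more than 3 cm) (distance of driver from where it was at the start of the episode above 0.03 m).
It fails at once if the small box is disturbed (moved more than 3 cm) (distance of cup from where it was at the start of the episode above 0.03 m).
Of spindle1, spindle2, spindle3 only 2 to 3 are there at a start; the rules pass over those that are not, and their reading is None.
Of saddle1, saddle2, saddle3 only 2 to 3 are there at a start; the rules pass over those that are not, and their reading is None.
At some moment in a run one of saddle1, saddle2, saddle3 may be knocked a few centimetres aside while the robot is not near it.
Once in a run the grip may slacken for a moment while it holds something.
It also fails if it takes over 210 s, if anything falls off the work surface, if the arm or the gripper's body presses on something with over 40 N, if the wrist force passes 120 N, or if a joint passes its speed limit or range.

## Working session

There is one attempt and no reset: what is moved stays moved. The work goes in short steps, Python scripts to look and compute and a tool call to move; the robot and the scene stay as the last step left them, time stands still between calls to the robot, and variables do not carry over. Pictures are saved under pics/ and viewed, about 12 in all and at most 16, crops included, and the job is handed in when it is done.

Besides the shell and the picture viewer there is one more tool, called after "Emit:" in YAML: its name, and indented under it one key for each argument. servo_tool: Moves the arm, as the interface text tells. Its arguments: {"type":"object","properties":{"deltas":{"type":"array"},"newtons":{"type":"number"}},"required":["deltas"]}

```bash
ls; mkdir -p pics; python3 - <<'E'
from workcell import env, read_camera, job, cut_out
import cv2
print(env.get_state())
for c in ("scene","top"):
    r=read_camera(c); cv2.imwrite(f"pics/{c}0.png",r["img"][:,:,::-1]); print(c,r["intrinsics"].tolist(),r["extrinsics"].round(4).tolist())
    for t in ("fixture","keeper","knob","bin","tray","spindle1","saddle1","bottle","driver","cup"):
        try: print(t,[(round(d["confidence"],2),[int(v) for v in d["extent"]]) for d in cut_out(t,c)])
        except Exception as e: print(t,e)
r=read_camera("wrist");print(r["hand_eye"].round(4).tolist(),r["intrinsics"].tolist())
E
```

```text
pics
{'clock': 0.0, 'joint_pos': array([1.19539708e+00, 3.14003658e-01, 4.49783449e-02, 1.30362377e+00,
       3.06985790e-05, 1.43122921e+00]), 'qvel': array([ 0.00037295,  0.00125673, -0.00148806,  0.0002401 , -0.00066024,
       -0.00085125]), 'tau': array([ 1.94687163e-03, -4.80621350e+01,  2.98537052e+01,  1.89912989e-02,
       -2.13070161e-04,  5.17108532e-06]), 'tcp_pos': array([0.13419062, 0.55872386, 0.30300666]), 'orientation': array([-2.50743678e-04,  1.17642966e-01,  9.93055524e-01, -8.91932397e-04]), 'wrist_force': array([-0.03196467,  0.17901109, -0.45990259]), 'ft_torque': array([ 0.01460365, -0.00449724,  0.00991309]), 'finger_gap': 0.08543110255152046}
scene [[464.5880186599038, 0.0, 318.18911829952054], [0.0, 464.5880186599038, 242.99343097229274], [0.0, 0.0, 1.0]] [[-0.1406, 0.6313, -0.7627, 1.6372], [0.9901, 0.0915, -0.1068, 0.2685], [0.0024, -0.7702, -0.6379, 0.9353], [0.0, 0.0, 0.0, 1.0]]
fixture [(0.91, [150, 197, 236, 249])]
keeper [(0.72, [158, 201, 223, 228]), (0.7, [151, 196, 235, 245]), (0.5, [341, 211, 427, 260])]
knob [(0.92, [156, 197, 227, 229]), (0.4
[... 799 characters left out ...]
0.89, [195, 254, 301, 328])]
tray [(0.75, [326, 249, 423, 316])]
spindle1 [(0.76, [241, 268, 252, 318]), (0.6, [212, 265, 225, 312])]
saddle1 [(0.88, [109, 292, 143, 318]), (0.78, [176, 216, 207, 239]), (0.75, [220, 205, 246, 235]), (0.65, [455, 282, 559, 307]), (0.62, [210, 274, 228, 302]), (0.59, [238, 280, 256, 303])]
bottle [(0.95, [473, 180, 508, 205])]
driver [(0.63, [285, 149, 323, 218]), (0.2, [454, 282, 553, 299])]
cup [(0.81, [394, 161, 436, 205])]
[[0.0017, -0.9567, -0.2912, 0.0745], [1.0, 0.0014, 0.0011, -0.0009], [-0.0006, -0.2912, 0.9567, -0.069], [0.0, 0.0, 0.0, 1.0]] [[428.54775339705134, 0.0, 320.81635794082945], [0.0, 428.54775339705134, 240.0298253924425], [0.0, 0.0, 1.0]]
```

```bash
python3 - <<'E'
import cv2,numpy as np
a=cv2.imread("pics/top0.png")[130:360,90:580]; 
cv2.imwrite("pics/v1.png",cv2.resize(a,(800,375),interpolation=cv2.INTER_CUBIC))
b=cv2.imread("pics/top0.png")[200:345,90:310]
cv2.imwrite("pics/v2.png",cv2.resize(b,(800,527),interpolation=cv2.INTER_CUBIC))
E
```

```text
(no output)
```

View pics/v1.png

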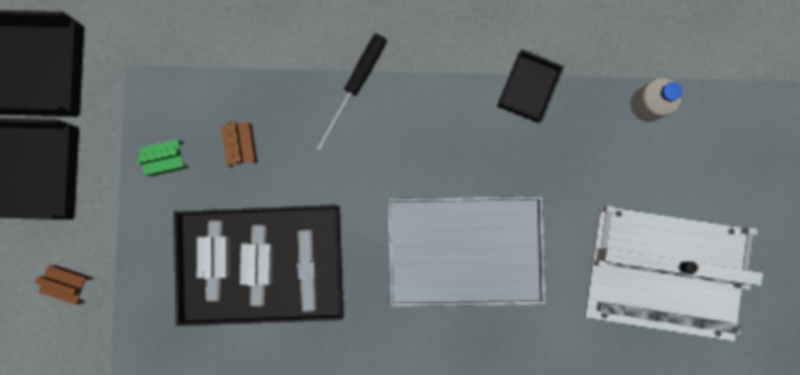

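View pics/v2.png

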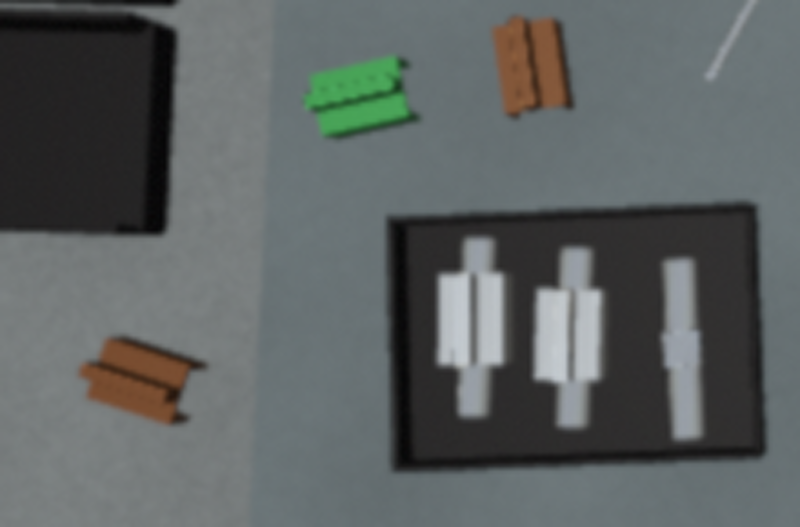

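The top view (crop v2) shows three spindles in the bin, at about (477,330), (573,340) and (682,345). Silver saddles stand astride the first two. Brown pieces at (135,380) and (530,65) and a green one at (355,95) are look-alikes and lie outside the bin. So the job is 2 saddles and 3 spindles. The keeper bar is home and its knob is at v1 (688,268).

```bash
cat > h.py <<'E'
from workcell import env, read_camera, job, cut_out
import numpy as np, cv2
from scipy.spatial.transform import Rotation as R
def cam(name):
    s=env.get_state(); r=read_camera(name)
    if name=="wrist":
        T=np.eye(4); q=s["orientation"]; T[:3,:3]=R.from_quat(q[[1,2,3,0]]).as_matrix(); T[:3,3]=s["tcp_pos"]
        E=T@np.array(r["hand_eye"])
    else: E=np.array(r["extrinsics"])
    return dict(img=r["img"],K=np.array(r["intrinsics"]),E=E)
def ground(c,uv,z):
    uv=np.atleast_2d(np.float64(uv)); d=np.c_[uv,np.ones(len(uv))]@np.linalg.inv(c["K"]).T@c["E"][:3,:3].T
    o=c["E"][:3,3]; return (o+d*((z-o[2])/d[:,2])[:,None])[:,:2]
def proj(c,P):
    P=np.atleast_2d(np.float64(P)); p=(P-c["E"][:3,3])@c["E"][:3,:3]@c["K"].T; return p[:,:2]/p[:,2:]
def rect(c,region,z):
    """min-area rectangle of a region's outline, laid on the plane at height z, mm"""
    cs=max(cv2.findContours(region.astype(np.uint8),cv2.RETR_EXTERNAL,cv2.CHAIN_APPROX_NONE)[0],key=cv2.contourArea)
    w=ground(c,cs[:,0],z)*1000; (x,y),(a,b),an=cv2.minAreaRect(w.astype(np.float32))
    if b>a: an+=90; a,b=b,a
    return np.round([x,y,a,b,(an+90)%180-90],1)   # centre, long, short, angle of long side from world x
def tri(c1,p1,c2,p2):
    A=[];b=[]
    for c,p in((c1,p1),(c2,p2)):
        d=c["E"][:3,:3]@np.linalg.inv(c["K"])@np.r_[p,1]; d/=np.linalg.norm(d); M=np.eye(3)-np.outer(d,d); A.append(M); b.append(M@c["E"][:3,3])
    x,res,_,_=np.linalg.lstsq(np.vstack(A),np.hstack(b),rcond=None); return x*1000, np.sqrt(res)*1000
def save(c,name,box=None,w=None):
    a=c["img"][:,:,::-1]
    if box: a=a[box[1]:box[3],box[0]:box[2]]
    if w: a=cv2.resize(a,None,fx=w/a.shape[1],fy=w/a.shape[1],interpolation=cv2.INTER_CUBIC)
    cv2.imwrite(f"pics/{name}.png",a)
E
python3 - <<'E'
from h import *
c=cam("top")
for t,z in(("fixture",.01),("keeper",.0765),("bin",.045),("tray",.03),("spindle1",.02),("saddle1",.045),("bottle",.06),("cup",.035),("driver",.01)):
    for d in cut_out(t,"top"): print(t,round(d["confidence"],2),rect(c,d["region"],z))
# knob: dark pixels
k=c["img"][284:304,490:530].max(2)<70
v,u=np.nonzero(k); print("knob px",u.mean()+490,v.mean()+284, u.min()+490,u.max()+490,v.min()+284,v.max()+284)
print(ground(c,[u.mean()+490,v.mean()+284],.1)*1000)
E
```

```text
fixture 0.87 [ 492.6 -318.1  254.5  170.8   81.7]
keeper 0.73 [ 506.2 -302.4  228.9   18.4   82.7]
bin 0.81 [489.7 304.8 249.7 171.8 -86. ]
spindle1 0.85 [482.  236.  120.7  25.6   6.8]
spindle1 0.62 [449.6 376.   34.3  19.8   2.4]
spindle1 0.61 [535.  311.4  29.7  22.3   2.2]
spindle1 0.39 [ 505.4 -321.   244.    20.1   82.4]
saddle1 0.76 [453.2 596.6  76.4  48.4  76.2]
saddle1 0.75 [498.2 371.5  60.4  46.2   2.4]
saddle1 0.67 [643.  457.3  68.2  47.1 -76.3]
saddle1 0.61 [669.9 341.   63.   46.3  11.3]
saddle1 0.6 [491.6 306.9  62.8  48.5   2.2]
saddle1 0.36 [ 752.1 -277.2   78.5   56.2  -61.8]
bottle 0.65 [ 749.2 -273.3   80.6   56.6  -61.8]
cup 0.7 [767.8 -92.   96.5  71.6 -20.9]
driver 0.88 [799.3 158.8 105.4  25.7 -28.6]
knob px 511.280701754386 293.7894736842105 507 516 291 297
[[ 505.07421078 -306.8468884 ]]
```

Emit:
servo_tool:
  deltas:
    - {"dx": 35,"dy": -35}
    - {"dx": 35,"dy": -35}
    - {"dx": 35,"dy": -35}
    - {"dx": 35,"dy": -35}
    - {"dx": 35,"dy": -35}
    - {"dx": 35,"dy": -35}
    - {"dx": 35,"dy": -35}
    - {"dx": 35,"dy": -35}

```text
invalid input at $.deltas[0]: expected keys dx, dy, dz, rx, ry, rz, fingers
```

```bash
python3 - <<'E'
from h import *
print(env.get_state()["tcp_pos"])
c=cam("wrist"); save(c,"w1")
for t,z in(("bin",.045),("spindle1",.018),("saddle1",.045)):
    for d in cut_out(t,"wrist"): print(t,round(d["confidence"],2),rect(c,d["region"],z),d["extent"])
E
```

```text
[0.13433913 0.55912173 0.30394318]
saddle1 0.81 [393.6 595.5  42.8  21.   71.2] [400.2, 450.4, 448.5, 467.1]
```

Emit:
servo_tool:
  deltas:
    - {"dy": -49}
    - {"dy": -49}
    - {"dy": -49}
    - {"dy": -49}
    - {"dy": -49}
    - {"dy": -49}
    - {"dy": -49}
    - {"dy": -49}

```text
invalid input at $.deltas[0]: expected keys dx, dy, dz, rx, ry, rz, fingers
```

Emit:
servo_tool:
  deltas:
    - {"dx": 13,"dy": -39}
    - {"dx": 13,"dy": -39}
    - {"dx": 13,"dy": -39}
    - {"dx": 13,"dy": -39,"rz": 0.048}
    - {"dx": 13,"dy": -38,"rz": 0.048}
    - {"dz": 0}

```text
invalid input at $.deltas[0]: expected keys dx, dy, dz, rx, ry, rz, fingers
```

```bash
python3 - <<'E'
from h import *
s=env.get_state();print(s["tcp_pos"],s["orientation"])
c=cam("wrist"); save(c,"w2")
for t,z in(("fixture",.01),("keeper",.0765),("knob",.1)):
    for d in cut_out(t,"wrist"): print(t,round(d["confidence"],2),rect(c,d["region"],z),d["extent"])
E
```

```text
[0.1343552  0.55911093 0.30389318] [6.12654746e-06 1.17639170e-01 9.93056406e-01 2.45614825e-05]
```

View pics/w2.png

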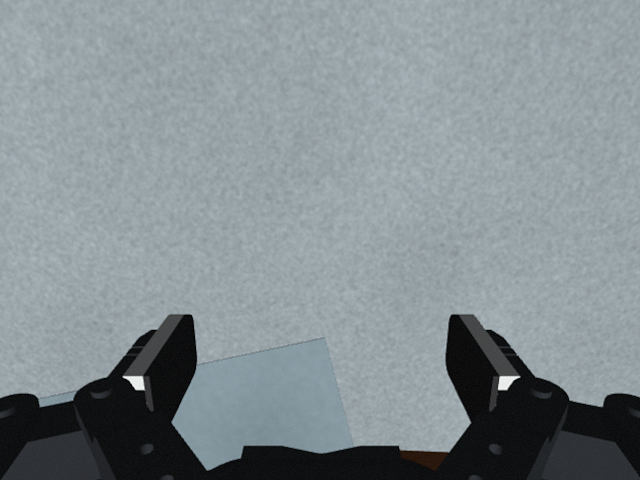

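The refused calls moved nothing. Picture w2 shows only the table under the start pose, with the mat corner at (320,340).

Emit:
servo_tool:
  deltas:
    - {"dx": 35,"dy": -35,"dz": 0,"rx": 0,"ry": 0,"rz": 0,"fingers": -1}
    - {"dx": 35,"dy": -35,"dz": 0,"rx": 0,"ry": 0,"rz": 0,"fingers": -1}
    - {"dx": 35,"dy": -35,"dz": 0,"rx": 0,"ry": 0,"rz": 0,"fingers": -1}
    - {"dx": 35,"dy": -35,"dz": 0,"rx": 0,"ry": 0,"rz": 0,"fingers": -1}
    - {"dx": 35,"dy": -35,"dz": 0,"rx": 0,"ry": 0,"rz": 0,"fingers": -1}
    - {"dx": 35,"dy": -35,"dz": 0,"rx": 0,"ry": 0,"rz": 0,"fingers": -1}
    - {"dx": 35,"dy": -35,"dz": 0,"rx": 0,"ry": 0,"rz": 0,"fingers": -1}
    - {"dx": 35,"dy": -35,"dz": 0,"rx": 0,"ry": 0,"rz": 0,"fingers": -1}

```text
clock: 2.85
tcp_pos: [0.4155, 0.2775, 0.3042]
orientation: [0.0, 0.118, 0.993, 0.0]
wrist_force: [0.4, 0.6, 1.0]
finger_gap: 0.0853
```

```bash
python3 - <<'E'
from h import *
print(env.get_state()["tcp_pos"])
c=cam("wrist"); save(c,"w3")
for t,z in(("bin",.045),("spindle1",.018),("saddle1",.045)):
    for d in cut_out(t,"wrist"): print(t,round(d["confidence"],2),rect(c,d["region"],z),d["extent"])
E
```

```text
[0.41550373 0.27749854 0.30423013]
bin 0.6 [483.2 304.8 245.3 177.5 -86. ] [199.9, 132.2, 535.1, 404.2]
bin 0.34 [640.1 227.8  12.4   6.9 -24.9] [317.4, 442.6, 330.8, 457.0]
spindle1 0.76 [444.7 307.   41.3  22.4   1.4] [345.4, 206.6, 396.9, 335.7]
spindle1 0.73 [482.  234.3 126.   27.1   3.6] [255.6, 217.2, 324.9, 342.8]
spindle1 0.56 [451.3 374.4  44.4  21.8   1.6] [425.4, 190.4, 458.0, 317.9]
saddle1 0.9 [496.5 371.   86.7  47.4   2.1] [415.4, 223.0, 487.5, 319.8]
saddle1 0.89 [4.878e+02 3.088e+02 8.490e+01 4.240e+01 4.000e-01] [343.1, 232.2, 407.9, 328.1]
saddle1 0.88 [642.1 338.2  76.6  40.2  11.4] [410.5, 387.0, 468.0, 466.6]
saddle1 0.67 [618.5 458.5  83.5  40.9  35.6] [524.3, 347.6, 613.3, 405.7]
```

Emit:
servo_tool:
  deltas:
    - {"dx": 0,"dy": -49,"dz": 0,"rx": 0,"ry": 0,"rz": 0,"fingers": -1}
    - {"dx": 0,"dy": -49,"dz": 0,"rx": 0,"ry": 0,"rz": 0,"fingers": -1}
    - {"dx": 0,"dy": -49,"dz": 0,"rx": 0,"ry": 0,"rz": 0,"fingers": -1}
    - {"dx": 0,"dy": -49,"dz": 0,"rx": 0,"ry": 0,"rz": 0,"fingers": -1}
    - {"dx": 0,"dy": -49,"dz": 0,"rx": 0,"ry": 0,"rz": 0,"fingers": -1}
    - {"dx": 0,"dy": -49,"dz": 0,"rx": 0,"ry": 0,"rz": 0,"fingers": -1}
    - {"dx": 0,"dy": -49,"dz": 0,"rx": 0,"ry": 0,"rz": 0,"fingers": -1}
    - {"dx": 0,"dy": -49,"dz": 0,"rx": 0,"ry": 0,"rz": 0,"fingers": -1}

```text
clock: 3.85
tcp_pos: [0.4141, -0.1129, 0.3043]
orientation: [0.0, 0.116, 0.993, 0.0]
wrist_force: [2.3, 0.7, 0.3]
finger_gap: 0.0856
```

Emit:
servo_tool:
  deltas:
    - {"dx": 13,"dy": -39,"dz": 0,"rx": 0,"ry": 0,"rz": 0,"fingers": -1}
    - {"dx": 13,"dy": -39,"dz": 0,"rx": 0,"ry": 0,"rz": 0,"fingers": -1}
    - {"dx": 13,"dy": -39,"dz": 0,"rx": 0,"ry": 0,"rz": 0,"fingers": -1}
    - {"dx": 13,"dy": -39,"dz": 0,"rx": 0,"ry": 0,"rz": 0.048,"fingers": -1}
    - {"dx": 13,"dy": -38,"dz": 0,"rx": 0,"ry": 0,"rz": 0.048,"fingers": -1}
    - {"dx": 0,"dy": 0,"dz": 0,"rx": 0,"ry": 0,"rz": 0,"fingers": -1}

```text
clock: 4.45
tcp_pos: [0.4814, -0.3093, 0.3028]
orientation: [0.0, 0.07, 0.998, -0.0]
wrist_force: [-0.1, 0.3, -0.4]
finger_gap: 0.0854
```

```bash
python3 - <<'E'
from h import *
s=env.get_state();print(s["tcp_pos"],s["orientation"])
c=cam("wrist"); save(c,"w4")
for t,z in(("fixture",.01),("keeper",.0765),("knob",.1)):
    for d in cut_out(t,"wrist"): print(t,round(d["confidence"],2),rect(c,d["region"],z),d["extent"])
E
```

```text
[ 0.4813868  -0.30926476  0.30279743] [ 2.87950404e-04  6.98299392e-02  9.97558799e-01 -3.72735060e-04]
fixture 0.82 [ 498.7 -308.9  270.2  183.9   82.5] [173.3, 105.1, 479.2, 315.8]
keeper 0.77 [ 504.7 -310.2  220.5   40.1   82.8] [172.2, 220.7, 481.7, 278.5]
knob 0.85 [ 496.7 -309.6  203.4   35.9   83. ] [170.7, 221.4, 477.8, 279.2]
knob 0.61 [ 495.7 -135.4  130.5   65.1    3.3] [538.4, 101.0, 639.7, 306.0]
```

View pics/w4.png

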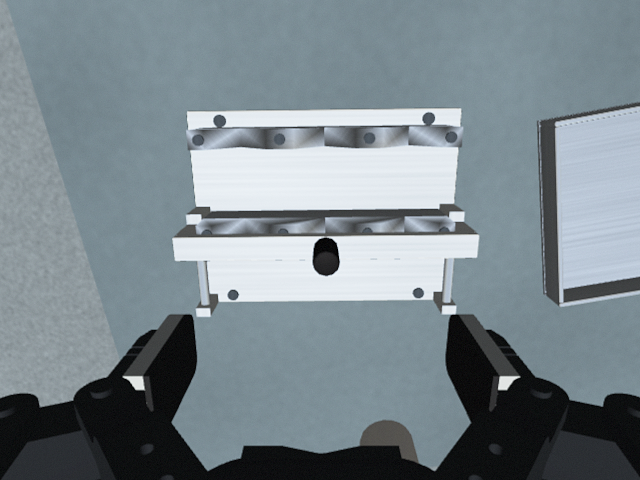

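In w4 the fixture sits square to the tool. The bar's top face spans (173..478, 237..261) and the knob top is at about (326,264). The base's -x edge runs from (187,110) to (461,108), and the Vs are centred at about (238,138), (324,138) and (409,138).

```bash
python3 - <<'E'
from h import *
c=cam("wrist"); t=cam("top")
print("knob top",ground(c,[326,264],.1105)*1000,"bar centre",ground(c,[325.5,249],.0765)*1000)
print("base -x edge",ground(c,[[187,110],[461,108]],.01)*1000)
# bar -x top edge corners in both
print("bar edge",ground(c,[[173,237],[478,235]],.0765)*1000)
o=np.array([505,-309])-37*np.array([np.cos(.14),-np.sin(.14)]); print("origin",o)
print("knob tri", *tri(c,[326,264],t,[511.3,293]))
i=c["img"]; g=i.max(2)[225:285,300:352]<60; v,u=np.nonzero(g); print(u.min()+300,u.max()+300,v.min()+225,v.max()+225)
k=t["img"].max(2)[284:304,500:522]<70; v,u=np.nonzero(k);print(u.min()+500,u.max()+500,v.min()+284,v.max()+284)
E
```

```text
knob top [[ 501.11142313 -304.75969477]] bar centre [[ 501.94771288 -304.78567153]]
base -x edge [[ 390.92303878 -402.31185983]
 [ 419.50669888 -182.24603209]]
bar edge [[ 477.94992998 -412.4949615 ]
 [ 506.40506534 -194.48604074]]
origin [ 468.36200814 -303.83690476]
knob tri [ 506.10350919 -306.11415442   99.17631829] [1.76402533]
306 331 241 278
507 521 291 303
```

Emit:
servo_tool:
  deltas:
    - {"dx": 20,"dy": 5,"dz": -30,"rx": 0,"ry": 0,"rz": 0.01,"fingers": 0}
    - {"dx": 0,"dy": 0,"dz": -40,"rx": 0,"ry": 0,"rz": 0,"fingers": 0}
    - {"dx": 0,"dy": 0,"dz": -40,"rx": 0,"ry": 0,"rz": 0,"fingers": 0}
    - {"dx": 0,"dy": 0,"dz": -20,"rx": 0,"ry": 0,"rz": 0,"fingers": 0}
    - {"dx": 0,"dy": 0,"dz": 0,"rx": 0,"ry": 0,"rz": 0,"fingers": 0}
    - {"dx": 0,"dy": 0,"dz": 0,"rx": 0,"ry": 0,"rz": 0,"fingers": 0}
  newtons: 40

```text
clock: 5.35
tcp_pos: [0.4995, -0.3012, 0.1748]
orientation: [0.0, 0.064, 0.998, -0.0]
wrist_force: [0.1, -0.4, 1.1]
finger_gap: 0.0427
```

```bash
python3 - <<'E'
from h import *
s=env.get_state();print(s["tcp_pos"],s["orientation"],s["finger_gap"])
c=cam("wrist"); save(c,"w5")
E
```

```text
[ 0.49949257 -0.3011718   0.17481585] [ 1.47478077e-04  6.44088162e-02  9.97923585e-01 -2.38124017e-05] 0.042689149047448395
```

View pics/w5.png

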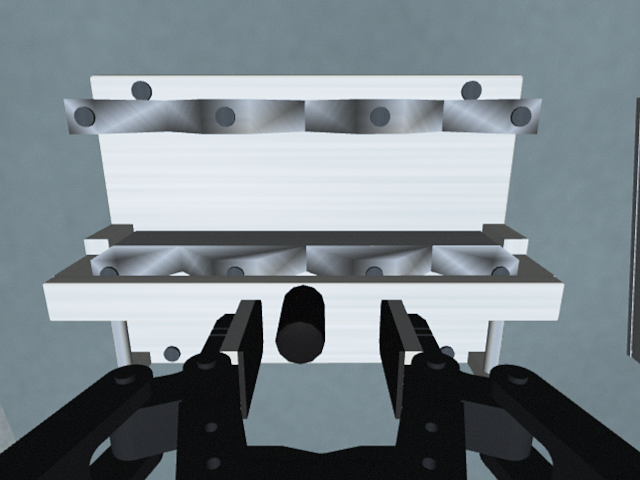

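In w5 the bar lies level at (45..563, 283) and the knob top is at (301,344), left of centre.

```bash
python3 - <<'E'
from h import *
c=cam("wrist")
q=np.array([np.cos(.129),-np.sin(.129)])
k=ground(c,[301,344],.1105)[0]*1000; b=ground(c,[304,283],.0765)[0]*1000; p=ground(c,[302.5,98.5],.06)[0]*1000; e=ground(c,[307,76],.01)[0]*1000
for n,v,x in(("knob",k,37),("bar -x edge",b,28),("plate -x edge",p,-42),("base edge",e,-55)): print(n,v,"origin",v-x*q)
w=ground(c,[[65,99],[540,99]],.06)*1000; print("plate len",np.linalg.norm(w[1]-w[0]))
s=env.get_state()["tcp_pos"]*1000; print("knob-tcp",k-s[:2])
print("knob tri with earlier view: top cam",*tri(c,[301,344],cam("top"),[511.3,293]))
E
```

```text
knob [ 503.88375522 -310.12585674] origin [ 467.19118703 -305.36608365]
bar -x edge [ 494.93745047 -309.11254321] origin [ 467.17010157 -305.51055276]
plate -x edge [ 420.95500236 -300.0206527 ] origin [ 462.60602571 -305.42363838]
base edge [ 409.08633933 -298.11405904] origin [ 463.6293461  -305.18939743]
plate len 194.41529517451426
knob-tcp [ 3.59042217 -7.93862854]
knob tri with earlier view: top cam [ 507.7083204  -308.84642992  101.7496205 ] [3.6215009]
```

Emit:
servo_tool:
  deltas:
    - {"dx": 4,"dy": -8,"dz": 0,"rx": 0,"ry": 0,"rz": 0,"fingers": 0}
    - {"dx": 0,"dy": 0,"dz": -21,"rx": 0,"ry": 0,"rz": 0,"fingers": 0}
    - {"dx": 0,"dy": 0,"dz": 0,"rx": 0,"ry": 0,"rz": 0,"fingers": 1}
    - {"dx": 0,"dy": 0,"dz": 0,"rx": 0,"ry": 0,"rz": 0,"fingers": 1}
    - {"dx": 0,"dy": 0,"dz": 0,"rx": 0,"ry": 0,"rz": 0,"fingers": 1}
    - {"dx": 0,"dy": 0,"dz": 0,"rx": 0,"ry": 0,"rz": 0,"fingers": 1}
  newtons: 40

```text
clock: 6.1
tcp_pos: [0.5032, -0.3094, 0.153]
orientation: [-0.0, 0.065, 0.998, 0.001]
wrist_force: [-0.3, 2.6, -2.5]
finger_gap: 0.0172
```

Emit:
servo_tool:
  deltas:
    - {"dx": 10,"dy": -1.3,"dz": 0,"rx": 0,"ry": 0,"rz": 0,"fingers": 1}
    - {"dx": 10,"dy": -1.3,"dz": 0,"rx": 0,"ry": 0,"rz": 0,"fingers": 1}
    - {"dx": 10,"dy": -1.3,"dz": 0,"rx": 0,"ry": 0,"rz": 0,"fingers": 1}
    - {"dx": 10,"dy": -1.3,"dz": 0,"rx": 0,"ry": 0,"rz": 0,"fingers": 1}
    - {"dx": 9,"dy": -1.2,"dz": 0,"rx": 0,"ry": 0,"rz": 0,"fingers": 1}
    - {"dx": 0,"dy": 0,"dz": 0,"rx": 0,"ry": 0,"rz": 0,"fingers": 1}
    - {"dx": 0,"dy": 0,"dz": 0,"rx": 0,"ry": 0,"rz": 0,"fingers": 1}
    - {"dx": 0,"dy": 0,"dz": 0,"rx": 0,"ry": 0,"rz": 0,"fingers": 1}

```text
clock: 6.9
tcp_pos: [0.549, -0.3152, 0.1529]
orientation: [-0.005, 0.065, 0.998, 0.001]
wrist_force: [-16.6, 6.1, 9.1]
finger_gap: 0.0166
```

Emit:
servo_tool:
  deltas:
    - {"dx": 0,"dy": 0,"dz": 0,"rx": 0,"ry": 0,"rz": 0,"fingers": 0}
    - {"dx": 0,"dy": 0,"dz": 0,"rx": 0,"ry": 0,"rz": 0,"fingers": 0}
    - {"dx": 0,"dy": 0,"dz": 40,"rx": 0,"ry": 0,"rz": 0,"fingers": 0}
    - {"dx": -25,"dy": 0,"dz": 35,"rx": 0,"ry": 0,"rz": 0,"fingers": 0}
    - {"dx": -25,"dy": 0,"dz": 35,"rx": 0,"ry": 0,"rz": 0,"fingers": 0}
    - {"dx": 0,"dy": 0,"dz": 0,"rx": 0,"ry": 0,"rz": 0,"fingers": 0}
    - {"dx": 0,"dy": 0,"dz": 0,"rx": 0,"ry": 0,"rz": 0,"fingers": 0}
    - {"dx": 0,"dy": 0,"dz": 0,"rx": 0,"ry": 0,"rz": 0,"fingers": 0}

```text
clock: 7.7
tcp_pos: [0.503, -0.3165, 0.2623]
orientation: [0.0, 0.065, 0.998, -0.0]
wrist_force: [-0.4, 0.3, 0.5]
finger_gap: 0.0426
```

```bash
python3 - <<'E'
from h import *
s=env.get_state();print(s["tcp_pos"],s["orientation"])
c=cam("wrist"); save(c,"w6")
np.savez("c6.npz",**c)
E
```

```text
[ 0.50302288 -0.31654771  0.26228654] [ 2.27222304e-04  6.47966689e-02  9.97898457e-01 -9.83997089e-05]
```

View pics/w6.png

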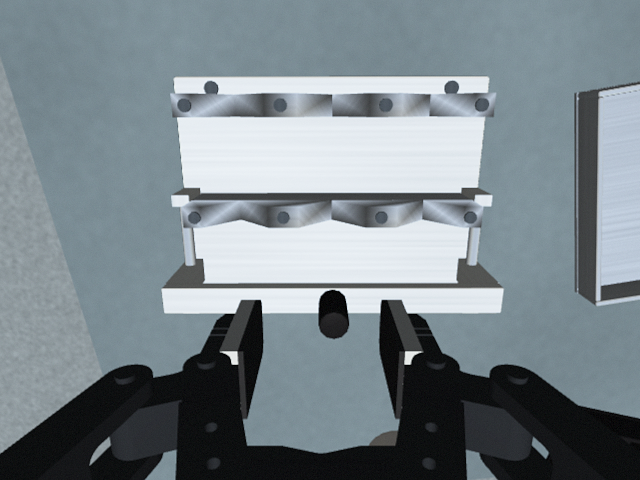

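In w6 the bar is back, its top-face edge is at row 288, and both V-plates are clear. Their flat-top dots are at (280,104), (386,104), (283,217) and (380,217), so the middle V lies at column ~332.

```bash
python3 - <<'E'
from h import *
c=dict(np.load("c6.npz"))
q=np.array([np.cos(.129),-np.sin(.129)])
w=ground(c,[[280,104],[386,104],[283,217],[380,217],[171,94.5],[495,94.5]],.06)*1000;print(w)
m=(w[0]+w[1]+w[2]+w[3])/4; print("nest2",m, "plate sep",np.linalg.norm((w[2]+w[3]-w[0]-w[1])/2),"pitch",np.linalg.norm(w[1]-w[0]),"yaw",np.degrees(np.arctan2(*(w[1]-w[0]))))
b=ground(c,[332.5,288],.0765)[0]*1000; print("keeper",(b-m)@q-28)
c3={"K":c["K"]} 
for f in("w3",): pass
E
```

```text
[[ 422.69526116 -331.66373202]
 [ 430.86058669 -268.22947279]
 [ 492.250013   -340.6123504 ]
 [ 500.31969734 -277.97218053]
 [ 408.986093   -395.63856443]
 [ 433.78981627 -202.93281698]]
nest2 [ 461.53138954 -304.61943394] plate sep 70.13240982952478 pitch 63.95762491164097 yaw 7.334840719865612
keeper 49.98189659762136
```

View pics/w3.png

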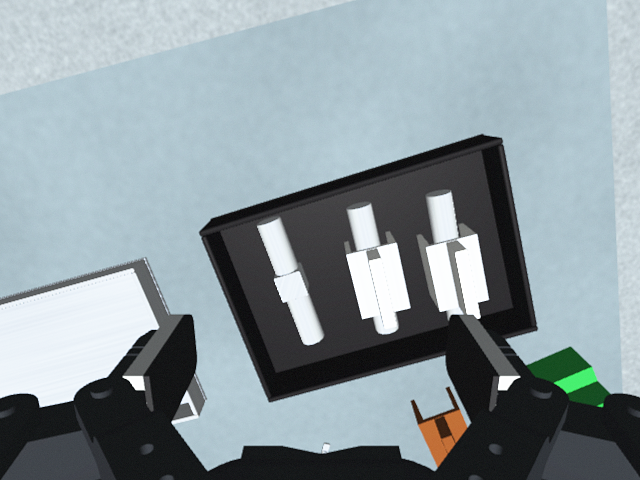

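w3 shows the bin with spindle C free at (290,285) and saddles on the other two at (380,280) and (460,270). The keeper reads 50 mm (fully back) and nest2 is at (461.5, -304.6), yaw -7.35°. Next I go over the bin.

Emit:
servo_tool:
  deltas:
    - {"dx": -4,"dy": 47,"dz": 10,"rx": 0,"ry": 0,"rz": 0.03,"fingers": 0}
    - {"dx": -4,"dy": 48,"dz": 10,"rx": 0,"ry": 0,"rz": 0.03,"fingers": 0}
    - {"dx": -4,"dy": 48,"dz": 10,"rx": 0,"ry": 0,"rz": 0.03,"fingers": 0}
    - {"dx": -4,"dy": 48,"dz": 8,"rx": 0,"ry": 0,"rz": 0.03,"fingers": 0}
    - {"dx": -4,"dy": 48,"dz": 0,"rx": 0,"ry": 0,"rz": 0.03,"fingers": 0}
    - {"dx": 0,"dy": 48,"dz": 0,"rx": 0,"ry": 0,"rz": 0.03,"fingers": 0}
    - {"dx": 0,"dy": 48,"dz": 0,"rx": 0,"ry": 0,"rz": 0,"fingers": 0}
    - {"dx": 0,"dy": 48,"dz": 0,"rx": 0,"ry": 0,"rz": 0,"fingers": 0}

```text
clock: 8.55
tcp_pos: [0.4822, 0.0689, 0.2997]
orientation: [-0.001, -0.025, 1.0, 0.0]
wrist_force: [1.1, -0.6, 0.7]
finger_gap: 0.0427
```

Emit:
servo_tool:
  deltas:
    - {"dx": 0,"dy": 47,"dz": 0,"rx": 0,"ry": 0,"rz": 0,"fingers": 0}
    - {"dx": 0,"dy": 47,"dz": 0,"rx": 0,"ry": 0,"rz": 0,"fingers": 0}
    - {"dx": 0,"dy": 47,"dz": 0,"rx": 0,"ry": 0,"rz": 0,"fingers": 0}
    - {"dx": 0,"dy": 47,"dz": 0,"rx": 0,"ry": 0,"rz": 0,"fingers": 0}
    - {"dx": 0,"dy": 47,"dz": 0,"rx": 0,"ry": 0,"rz": 0,"fingers": 0}
    - {"dx": 0,"dy": 40,"dz": 0,"rx": 0,"ry": 0,"rz": 0,"fingers": 0}
    - {"dx": 0,"dy": 0,"dz": 0,"rx": 0,"ry": 0,"rz": 0,"fingers": 0}
    - {"dx": 0,"dy": 0,"dz": 0,"rx": 0,"ry": 0,"rz": 0,"fingers": 0}

```text
clock: 9.35
tcp_pos: [0.4818, 0.3428, 0.299]
orientation: [-0.001, -0.026, 1.0, -0.001]
wrist_force: [0.6, -0.4, -0.1]
finger_gap: 0.0425
```

```bash
python3 - <<'E'
from h import *
s=env.get_state();print(s["tcp_pos"],s["orientation"])
c=cam("wrist"); save(c,"w7"); np.savez("c7.npz",**c)
for t,z in(("bin",.045),("spindle1",.018),("saddle1",.045),("tray",.03)):
    for d in cut_out(t,"wrist"): print(t,round(d["confidence"],2),rect(c,d["region"],z),d["extent"])
E
```

```text
[0.4818457  0.34276618 0.29896309] [-1.25214461e-03 -2.63992938e-02  9.99650368e-01 -8.06473231e-04]
bin 0.6 [486.8 305.5 245.9 170.3 -86. ] [98.0, 97.2, 439.5, 316.5]
spindle1 0.92 [ 4.500e+02  3.742e+02  3.980e+01  2.180e+01 -2.000e-01] [343.2, 141.3, 379.7, 289.3]
spindle1 0.76 [444.1 307.5  36.8  23.2  -0.5] [266.5, 134.2, 293.9, 280.4]
spindle1 0.56 [482.2 234.1 122.6  31.3   2.6] [170.0, 119.6, 214.2, 266.4]
saddle1 0.86 [603.8 466.6  35.3  13.4  48.5] [439.3, 346.5, 472.1, 375.7]
saddle1 0.83 [497.5 373.5  73.8  42.5   2.2] [331.8, 185.0, 390.1, 276.7]
saddle1 0.69 [440.9 566.8  54.   42.3  73.5] [578.9, 142.3, 639.4, 207.9]
saddle1 0.63 [661.1 344.2 101.   43.2  10.8] [284.8, 356.2, 341.6, 456.2]
saddle1 0.56 [489.6 309.9  72.8  43.7   1.3] [249.4, 171.9, 307.6, 261.9]
tray 0.78 [513.8 111.5 169.5  60.7  -9.1] [0.0, 126.4, 72.8, 314.6]
```

View pics/w7.png

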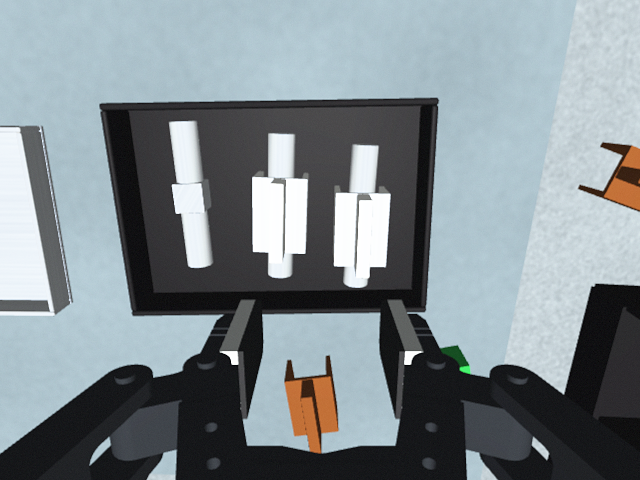

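w7 shows saddle B at (280,215), saddle A at (361,233) and spindle C at (190,195). I'll enlarge to confirm the fins.

```bash
python3 - <<'E'
from h import *
c=dict(np.load("c7.npz")); save(c,"v3",(160,110,400,295),780)
E
```

```text
(no output)
```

View pics/v3.png

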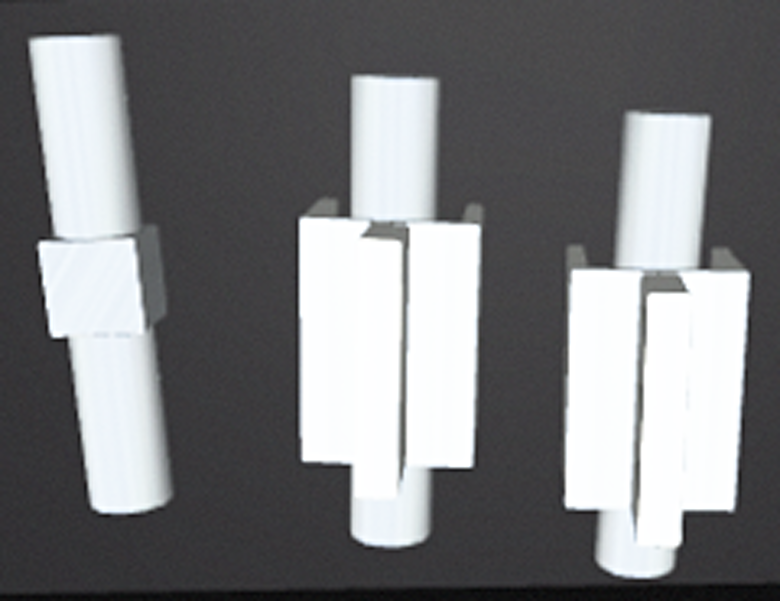

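The crop confirms silver saddles B and A with upright fins, fin tops at crop (380,370) and (664,418), and spindle C's square waist at crop (93,287). Those two are the ones meant; brown and green are excluded.

```bash
python3 - <<'E'
from h import *
c=dict(np.load("c7.npz")); t=cam("top")
f=lambda P:np.float64(P)/3.25+[160,110]
def g(n,P,z):
    w=ground(c,f(P),z)*1000; m=w.mean(0); d=(w[2]+w[3]-w[0]-w[1])/2; print(n,m.round(1),"len",np.linalg.norm(d).round(1),"wid",np.linalg.norm((w[1]+w[3]-w[0]-w[2])/2).round(1),"yaw",np.degrees(np.arctan2(d[1],d[0])).round(1)); return m
g("finB",[[363,237],[402,239],[357,497],[398,497]],.067)
g("finA",[[648,292],[690,292],[638,545],[680,545]],.067)
g("plateA",[[571,269],[749,271],[566,508],[735,511]],.041)
g("plateB",[[301,217],[480,223],[302,461],[472,467]],.041)
g("waistC",[[40,241],[137,238],[51,337],[146,333]],.029)
g("spindleC ends",[[32,38],[118,36],[91,512],[172,497]],.017)
s=env.get_state();print(s["tcp_pos"],s["orientation"])
# heights by two views: wrist vs top camera, saddle A/B plate centre, waist
T=cv2.cvtColor(t["img"],cv2.COLOR_RGB2GRAY)
print("top-cam predicted px of fin A,B, waist C", proj(t,[[.4975,.373,.067],[.489,.309,.067],[.482,.236,.029]]).round(1))
save(t,"v4",(200,255,300,330),800)
E
```

```text
finB [487.9 310.3] len 59.8 wid 8.9 yaw 0.4
finA [496.3 374.6] len 59.6 wid 9.5 yaw 2.6
plateA [496.7 375. ] len 60.6 wid 42.3 yaw 2.5
plateB [488.3 309.9] len 60.5 wid 42.1 yaw 0.7
waistC [480.6 235.6] len 24.0 wid 23.8 yaw 3.9
spindleC ends [481.6 234.8] len 120.9 wid 21.7 yaw 5.0
[0.48269473 0.34051896 0.30106799] [ 5.28388472e-05 -2.41475580e-02  9.99708404e-01  1.30983436e-05]
top-cam predicted px of fin A,B, waist C [[217.8 287.9]
 [244.5 292.3]
 [276.8 295.6]]
```

View pics/v4.png

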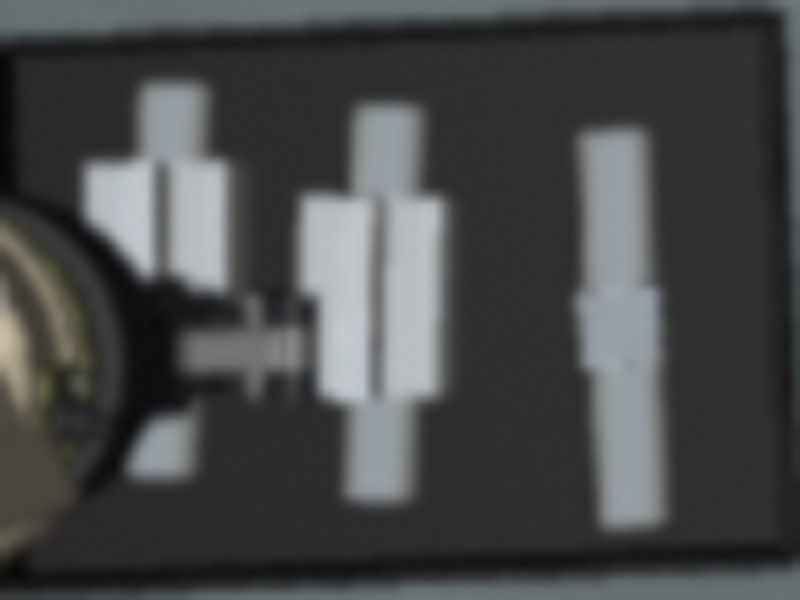

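Emit:
servo_tool:
  deltas:
    - {"dx": 7,"dy": 17,"dz": -20,"rx": 0,"ry": 0,"rz": 0,"fingers": 0.2}
    - {"dx": 7,"dy": 17,"dz": -35,"rx": 0,"ry": 0,"rz": 0,"fingers": 0.2}
    - {"dx": 0,"dy": 0,"dz": -45,"rx": 0,"ry": 0,"rz": 0,"fingers": 0.2}
    - {"dx": 0,"dy": 0,"dz": -30,"rx": 0,"ry": 0,"rz": 0,"fingers": 0.2}
    - {"dx": 0,"dy": 0,"dz": 0,"rx": 0,"ry": 0,"rz": 0,"fingers": 0.2}
    - {"dx": 0,"dy": 0,"dz": 0,"rx": 0,"ry": 0,"rz": 0,"fingers": 0.2}
    - {"dx": 0,"dy": 0,"dz": 0,"rx": 0,"ry": 0,"rz": 0,"fingers": 0.2}
  newtons: 60

```text
clock: 10.35
tcp_pos: [0.4978, 0.376, 0.1736]
orientation: [0.002, -0.025, 1.0, 0.001]
wrist_force: [0.1, 0.1, 1.2]
finger_gap: 0.034
```

```bash
python3 - <<'E'
from h import *
s=env.get_state();print(s["tcp_pos"],s["orientation"])
t=cam("top"); P=np.float64([[388,199],[543,197],[546,304],[389,305]])/1.633+[90,130]
w=ground(t,P,.03)*1000; print("tray corners",w.round(0).tolist(),w.mean(0).round(0))
c=cam("wrist"); save(c,"w8",(200,0,640,480))
E
```

```text
[0.49777315 0.37600117 0.1735625 ] [ 0.00179398 -0.02473418  0.99969193  0.00102775]
tray corners [[592.0, 115.0], [602.0, -116.0], [443.0, -123.0], [435.0, 109.0]] [518.  -4.]
```

View pics/w8.png

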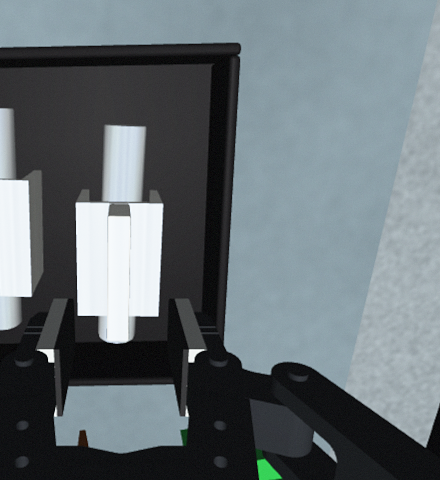

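w8 shows fin A at (308..330, 216..342), centred between the fingers to about 1 mm. The tray centre is at about (518,-4). I descend and grip.

Emit:
servo_tool:
  deltas:
    - {"dx": 0,"dy": -1,"dz": -30,"rx": 0,"ry": 0,"rz": 0,"fingers": 0.2}
    - {"dx": 0,"dy": 0,"dz": -25,"rx": 0,"ry": 0,"rz": 0,"fingers": 0.2}
    - {"dx": 0,"dy": 0,"dz": 0,"rx": 0,"ry": 0,"rz": 0,"fingers": 0.2}
    - {"dx": 0,"dy": 0,"dz": 0,"rx": 0,"ry": 0,"rz": 0,"fingers": 1}
    - {"dx": 0,"dy": 0,"dz": 0,"rx": 0,"ry": 0,"rz": 0,"fingers": 1}
    - {"dx": 0,"dy": 0,"dz": 0,"rx": 0,"ry": 0,"rz": 0,"fingers": 1}
    - {"dx": 0,"dy": 0,"dz": 0,"rx": 0,"ry": 0,"rz": 0,"fingers": 1}
  newtons: 60

```text
clock: 11.15
tcp_pos: [0.4975, 0.3754, 0.1181]
orientation: [0.002, -0.025, 1.0, 0.001]
wrist_force: [-0.1, 0.2, 7.0]
finger_gap: 0.009
```

Emit:
servo_tool:
  deltas:
    - {"dx": 0,"dy": 0,"dz": 20,"rx": 0,"ry": 0,"rz": 0,"fingers": 1}
    - {"dx": 0,"dy": 0,"dz": 35,"rx": 0,"ry": 0,"rz": 0,"fingers": 1}
    - {"dx": 0,"dy": 0,"dz": 35,"rx": 0,"ry": 0,"rz": 0,"fingers": 1}
    - {"dx": 0,"dy": 0,"dz": 0,"rx": 0,"ry": 0,"rz": 0,"fingers": 1}
    - {"dx": 4,"dy": -20,"dz": 0,"rx": 0,"ry": 0,"rz": 0,"fingers": 1}
    - {"dx": 4,"dy": -40,"dz": 0,"rx": 0,"ry": 0,"rz": 0,"fingers": 1}
    - {"dx": 4,"dy": -40,"dz": 0,"rx": 0,"ry": 0,"rz": 0,"fingers": 1}
    - {"dx": 4,"dy": -40,"dz": 0,"rx": 0,"ry": 0,"rz": 0,"fingers": 1}

```text
clock: 11.95
tcp_pos: [0.5119, 0.2335, 0.2055]
orientation: [-0.0, -0.026, 1.0, -0.0]
wrist_force: [0.7, -0.1, -1.0]
finger_gap: 0.0088
```

Emit:
servo_tool:
  deltas:
    - {"dx": 4,"dy": -40,"dz": 0,"rx": 0,"ry": 0,"rz": 0,"fingers": 1}
    - {"dx": 0,"dy": -40,"dz": 0,"rx": 0,"ry": 0,"rz": 0,"fingers": 1}
    - {"dx": 0,"dy": -40,"dz": 0,"rx": 0,"ry": 0,"rz": 0,"fingers": 1}
    - {"dx": 0,"dy": -40,"dz": 0,"rx": 0,"ry": 0,"rz": 0,"fingers": 1}
    - {"dx": 0,"dy": -20,"dz": 0,"rx": 0,"ry": 0,"rz": 0,"fingers": 1}
    - {"dx": 0,"dy": 0,"dz": 0,"rx": 0,"ry": 0,"rz": 0,"fingers": 1}

```text
clock: 12.55
tcp_pos: [0.5162, 0.0522, 0.2057]
orientation: [-0.0, -0.023, 1.0, -0.0]
wrist_force: [0.2, -0.2, 0.2]
finger_gap: 0.0087
```

Emit:
servo_tool:
  deltas:
    - {"dx": 0,"dy": 0,"dz": -40,"rx": 0,"ry": 0,"rz": 0,"fingers": 1}
    - {"dx": 0,"dy": 0,"dz": -35,"rx": 0,"ry": 0,"rz": 0,"fingers": 1}
    - {"dx": 0,"dy": 0,"dz": -10,"rx": 0,"ry": 0,"rz": 0,"fingers": 1}
    - {"dx": 0,"dy": 0,"dz": -2,"rx": 0,"ry": 0,"rz": 0,"fingers": 1}
    - {"dx": 0,"dy": 0,"dz": 0,"rx": 0,"ry": 0,"rz": 0,"fingers": 1}

```text
clock: 13.05
tcp_pos: [0.5167, 0.0553, 0.1194]
orientation: [0.0, -0.026, 1.0, 0.0]
wrist_force: [0.2, -0.6, -0.5]
finger_gap: 0.0084
```

Emit:
servo_tool:
  deltas:
    - {"dx": 0,"dy": 0,"dz": 0,"rx": 0,"ry": 0,"rz": 0,"fingers": 0.2}
    - {"dx": 0,"dy": 0,"dz": 0,"rx": 0,"ry": 0,"rz": 0,"fingers": 0.2}
    - {"dx": 0,"dy": 0,"dz": 0,"rx": 0,"ry": 0,"rz": 0,"fingers": 0.2}
    - {"dx": 0,"dy": 0,"dz": 25,"rx": 0,"ry": 0,"rz": 0,"fingers": 0.2}
    - {"dx": 0,"dy": 0,"dz": 45,"rx": 0,"ry": 0,"rz": 0,"fingers": 0.2}
    - {"dx": 0,"dy": 0,"dz": 45,"rx": 0,"ry": 0,"rz": 0,"fingers": 0.2}
    - {"dx": -20,"dy": 40,"dz": 30,"rx": 0,"ry": 0,"rz": 0,"fingers": 0.2}
    - {"dx": -12,"dy": 46,"dz": 20,"rx": 0,"ry": 0,"rz": 0,"fingers": 0.2}

```text
clock: 13.85
tcp_pos: [0.4866, 0.1361, 0.2845]
orientation: [0.002, -0.023, 1.0, 0.0]
wrist_force: [1.0, 0.4, -1.0]
finger_gap: 0.0342
```

Emit:
servo_tool:
  deltas:
    - {"dx": 0,"dy": 46,"dz": 10,"rx": 0,"ry": 0,"rz": -0.017,"fingers": 0.2}
    - {"dx": 0,"dy": 46,"dz": 0,"rx": 0,"ry": 0,"rz": -0.017,"fingers": 0.2}
    - {"dx": 0,"dy": 46,"dz": 0,"rx": 0,"ry": 0,"rz": 0,"fingers": 0.2}
    - {"dx": 0,"dy": 32,"dz": 0,"rx": 0,"ry": 0,"rz": 0,"fingers": 0.2}
    - {"dx": 0,"dy": 0,"dz": 0,"rx": 0,"ry": 0,"rz": 0,"fingers": 0.2}
    - {"dx": 0,"dy": 0,"dz": 0,"rx": 0,"ry": 0,"rz": 0,"fingers": 0.2}
    - {"dx": 0,"dy": 0,"dz": 0,"rx": 0,"ry": 0,"rz": 0,"fingers": 0.2}
    - {"dx": 0,"dy": 0,"dz": 0,"rx": 0,"ry": 0,"rz": 0,"fingers": 0.2}

```text
clock: 14.65
tcp_pos: [0.4863, 0.3053, 0.2914]
orientation: [0.0, -0.007, 1.0, -0.0]
wrist_force: [0.6, -1.1, 0.9]
finger_gap: 0.0343
```

```bash
python3 - <<'E'
from h import *
s=env.get_state();print(s["tcp_pos"],s["orientation"])
c=cam("wrist"); save(c,"w9"); np.savez("c9.npz",**c)
for t,z in(("spindle1",.018),("saddle1",.045)):
    for d in cut_out(t,"wrist"): print(t,round(d["confidence"],2),rect(c,d["region"],z),d["extent"])
t=cam("top"); save(t,"t9",(90,130,580,360))
for d in cut_out("saddle1","top"): print("top saddle",round(d["confidence"],2),rect(t,d["region"],.045))
E
```

```text
[0.48630762 0.30529725 0.29138446] [ 4.42543219e-05 -7.24975574e-03  9.99973719e-01 -2.35666071e-05]
spindle1 0.91 [443.4 307.   34.8  21.5   0.9] [313.2, 130.2, 338.4, 279.8]
spindle1 0.87 [482.8 234.2 123.8  30.1   6.2] [212.8, 117.7, 256.0, 272.1]
spindle1 0.57 [492.2 375.  122.6  28.2   0.7] [389.0, 136.9, 425.3, 284.7]
saddle1 0.95 [514.5  75.6  71.2  54.9   3.5] [0.0, 198.3, 62.5, 288.6]
saddle1 0.76 [489.7 308.9  71.6  42.5   0.9] [297.3, 171.7, 354.2, 262.9]
saddle1 0.76 [608.2 444.4  69.   31.2  89.8] [442.9, 342.3, 524.8, 375.5]
saddle1 0.74 [656.6 341.1  91.3  40.9  10.9] [328.7, 360.4, 389.8, 448.3]
saddle1 0.6 [453.4 534.9   8.7   4.4  80.1] [632.8, 172.3, 639.3, 175.7]
top saddle 0.93 [643.1 458.4  71.2  48.4 -78.1]
top saddle 0.91 [669.8 339.7  64.   48.4  12.6]
top saddle 0.59 [517.1  56.7  60.   47.9   1.7]
top saddle 0.51 [504.7 308.6  41.4  26.5 -88.3]
```

View pics/w9.png

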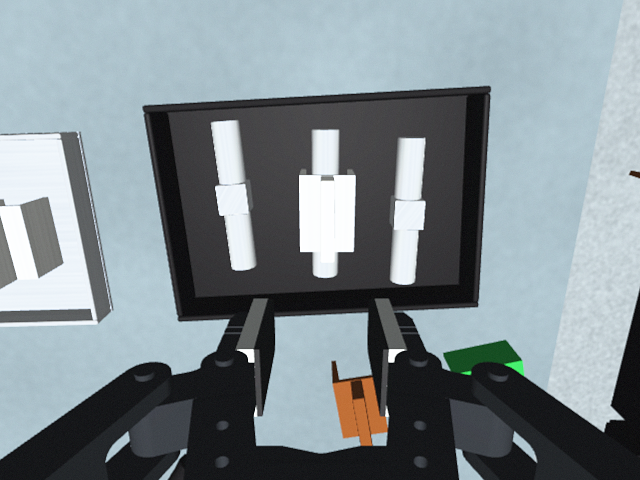

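w9 shows saddle A standing in the tray on the left, saddle B with its fin at (327,210), and spindle waists C at (232,199) and A at (409,214).

Emit:
servo_tool:
  deltas:
    - {"dx": 2,"dy": 4,"dz": -43,"rx": 0,"ry": 0,"rz": 0,"fingers": 0.2}
    - {"dx": 0,"dy": 0,"dz": -45,"rx": 0,"ry": 0,"rz": 0,"fingers": 0.2}
    - {"dx": 0,"dy": 0,"dz": -35,"rx": 0,"ry": 0,"rz": 0,"fingers": 0.2}
    - {"dx": 0,"dy": 0,"dz": 0,"rx": 0,"ry": 0,"rz": 0,"fingers": 0.2}
    - {"dx": 0,"dy": 0,"dz": 0,"rx": 0,"ry": 0,"rz": 0,"fingers": 0.2}
    - {"dx": 0,"dy": 0,"dz": 0,"rx": 0,"ry": 0,"rz": 0,"fingers": 0.2}

```text
clock: 15.5
tcp_pos: [0.4896, 0.311, 0.1706]
orientation: [0.002, -0.008, 1.0, 0.001]
wrist_force: [-0.3, 0.1, -0.2]
finger_gap: 0.0341
```

```bash
python3 - <<'E'
from h import *
s=env.get_state();print(s["tcp_pos"],s["orientation"])
c=cam("wrist"); np.savez("c10.npz",**c)
for t in("saddle1",):
    for d in cut_out(t,"wrist"): print(t,round(d["confidence"],2),rect(c,d["region"],.041),d["extent"])
print("expected fin px at (488,309.5):",proj(c,[[.458,.3095,.067],[.518,.3095,.067]]))
r=c["img"][300,250:400].astype(int).sum(1); e=np.diff(r); print([(i+250,e[i]) for i in np.argsort(-abs(e))[:8]])
r=c["img"][330,250:400].astype(int).sum(1); e=np.diff(r); print([(i+250,e[i]) for i in np.argsort(-abs(e))[:8]])
c9=dict(np.load("c9.npz"))
for n,Q,z in(("A waist",[[394,199],[423,198],[425,229],[395,229]],.029),("C waist",[[215,186],[245,184],[249,213],[219,215]],.029)): print(n,ground(c9,Q,z).mean(0)*1000)
E
```

```text
[0.48955248 0.31095631 0.17057055] [ 1.70024630e-03 -7.98663464e-03  9.99966328e-01  8.16251656e-04]
saddle1 0.73 [492.  309.1  81.5  41.8   0.8] [273.2, 189.4, 362.5, 344.7]
saddle1 0.7 [597.4 428.9  20.6   4.5  44.7] [512.0, 438.0, 536.1, 462.3]
expected fin px at (488,309.5): [[319.63314001 217.62131055]
 [317.41610819 345.54899537]]
[(np.int64(276), np.int64(476)), (np.int64(359), np.int64(-399)), (np.int64(360), np.int64(-202)), (np.int64(374), np.int64(160)), (np.int64(275), np.int64(155)), (np.int64(266), np.int64(-128)), (np.int64(267), np.int64(-107)), (np.int64(252), np.int64(93))]
[(np.int64(297), np.int64(228)), (np.int64(298), np.int64(182)), (np.int64(334), np.int64(-176)), (np.int64(335), np.int64(-122)), (np.int64(258), np.int64(-121)), (np.int64(382), np.int64(119)), (np.int64(383), np.int64(109)), (np.int64(333), np.int64(-105))]
A waist [489.72117345 375.04547045]
C waist [480.46559306 234.90279829]
```

Emit:
servo_tool:
  deltas:
    - {"dx": 0,"dy": -1.5,"dz": -30,"rx": 0,"ry": 0,"rz": 0,"fingers": 0.2}
    - {"dx": 0,"dy": 0,"dz": -22,"rx": 0,"ry": 0,"rz": 0,"fingers": 0.2}
    - {"dx": 0,"dy": 0,"dz": 0,"rx": 0,"ry": 0,"rz": 0,"fingers": 0.2}
    - {"dx": 0,"dy": 0,"dz": 0,"rx": 0,"ry": 0,"rz": 0,"fingers": 1}
    - {"dx": 0,"dy": 0,"dz": 0,"rx": 0,"ry": 0,"rz": 0,"fingers": 1}
    - {"dx": 0,"dy": 0,"dz": 0,"rx": 0,"ry": 0,"rz": 0,"fingers": 1}
    - {"dx": 0,"dy": 0,"dz": 0,"rx": 0,"ry": 0,"rz": 0,"fingers": 1}
  newtons: 60

```text
clock: 16.3
tcp_pos: [0.4894, 0.3097, 0.1182]
orientation: [0.002, -0.008, 1.0, 0.001]
wrist_force: [-1.1, 0.4, 6.3]
finger_gap: 0.0085
```

Emit:
servo_tool:
  deltas:
    - {"dx": 0,"dy": 0,"dz": 20,"rx": 0,"ry": 0,"rz": 0,"fingers": 1}
    - {"dx": 0,"dy": 0,"dz": 35,"rx": 0,"ry": 0,"rz": 0,"fingers": 1}
    - {"dx": 0,"dy": 0,"dz": 45,"rx": 0,"ry": 0,"rz": 0,"fingers": 1}
    - {"dx": 0,"dy": 0,"dz": 20,"rx": 0,"ry": 0,"rz": 0,"fingers": 1}
    - {"dx": 4,"dy": -20,"dz": 0,"rx": 0,"ry": 0,"rz": 0,"fingers": 1}
    - {"dx": 6,"dy": -40,"dz": 0,"rx": 0,"ry": 0,"rz": 0,"fingers": 1}
    - {"dx": 6,"dy": -40,"dz": 0,"rx": 0,"ry": 0,"rz": 0,"fingers": 1}

```text
clock: 17.0
tcp_pos: [0.5042, 0.2085, 0.2368]
orientation: [0.001, -0.009, 1.0, 0.0]
wrist_force: [1.2, -0.2, -1.6]
finger_gap: 0.0084
```

Emit:
servo_tool:
  deltas:
    - {"dx": 6,"dy": -44,"dz": 0,"rx": 0,"ry": 0,"rz": 0,"fingers": 1}
    - {"dx": 6,"dy": -44,"dz": 0,"rx": 0,"ry": 0,"rz": 0,"fingers": 1}
    - {"dx": 0,"dy": -44,"dz": 0,"rx": 0,"ry": 0,"rz": 0,"fingers": 1}
    - {"dx": 0,"dy": -44,"dz": 0,"rx": 0,"ry": 0,"rz": 0,"fingers": 1}
    - {"dx": 0,"dy": -40,"dz": 0,"rx": 0,"ry": 0,"rz": 0,"fingers": 1}
    - {"dx": 0,"dy": -15,"dz": 0,"rx": 0,"ry": 0,"rz": 0,"fingers": 1}
    - {"dx": 0,"dy": 0,"dz": 0,"rx": 0,"ry": 0,"rz": 0,"fingers": 1}
    - {"dx": 0,"dy": 0,"dz": -30,"rx": 0,"ry": 0,"rz": 0,"fingers": 1}

```text
clock: 17.8
tcp_pos: [0.5188, -0.0224, 0.2096]
orientation: [0.004, -0.008, 1.0, -0.0]
wrist_force: [1.2, 0.6, -1.9]
finger_gap: 0.0088
```

Emit:
servo_tool:
  deltas:
    - {"dx": 0,"dy": 0,"dz": -45,"rx": 0,"ry": 0,"rz": 0,"fingers": 1}
    - {"dx": 0,"dy": 0,"dz": -30,"rx": 0,"ry": 0,"rz": 0,"fingers": 1}
    - {"dx": 0,"dy": 0,"dz": -12,"rx": 0,"ry": 0,"rz": 0,"fingers": 1}
    - {"dx": 0,"dy": 0,"dz": 0,"rx": 0,"ry": 0,"rz": 0,"fingers": 1}
    - {"dx": 0,"dy": 0,"dz": 0,"rx": 0,"ry": 0,"rz": 0,"fingers": 1}

```text
clock: 18.3
tcp_pos: [0.5167, -0.0211, 0.1199]
orientation: [0.0, -0.009, 1.0, 0.0]
wrist_force: [-1.0, -0.8, -1.3]
finger_gap: 0.0084
```

Emit:
servo_tool:
  deltas:
    - {"dx": 0,"dy": 0,"dz": -2,"rx": 0,"ry": 0,"rz": 0,"fingers": 1}
    - {"dx": 0,"dy": 0,"dz": 0,"rx": 0,"ry": 0,"rz": 0,"fingers": 0.2}
    - {"dx": 0,"dy": 0,"dz": 0,"rx": 0,"ry": 0,"rz": 0,"fingers": 0.2}
    - {"dx": 0,"dy": 0,"dz": 0,"rx": 0,"ry": 0,"rz": 0,"fingers": 0.2}
    - {"dx": 0,"dy": 0,"dz": 25,"rx": 0,"ry": 0,"rz": 0,"fingers": 0.2}
    - {"dx": 0,"dy": 0,"dz": 45,"rx": 0,"ry": 0,"rz": 0,"fingers": 0.2}
    - {"dx": 0,"dy": 0,"dz": 45,"rx": 0,"ry": 0,"rz": 0,"fingers": 0.2}
    - {"dx": 0,"dy": 40,"dz": 30,"rx": 0,"ry": 0,"rz": 0,"fingers": 0.2}

```text
clock: 19.1
tcp_pos: [0.5177, 0.0152, 0.2656]
orientation: [0.002, -0.005, 1.0, -0.001]
wrist_force: [1.3, 0.6, -0.3]
finger_gap: 0.0342
```

Emit:
servo_tool:
  deltas:
    - {"dx": -6,"dy": 46,"dz": 20,"rx": 0,"ry": 0,"rz": 0.035,"fingers": 0}
    - {"dx": -6,"dy": 46,"dz": 10,"rx": 0,"ry": 0,"rz": 0,"fingers": 0}
    - {"dx": -6,"dy": 46,"dz": 0,"rx": 0,"ry": 0,"rz": 0,"fingers": 0}
    - {"dx": -6,"dy": 46,"dz": 0,"rx": 0,"ry": 0,"rz": 0,"fingers": 0}
    - {"dx": -6,"dy": 46,"dz": 0,"rx": 0,"ry": 0,"rz": 0,"fingers": 0}
    - {"dx": 0,"dy": 46,"dz": 0,"rx": 0,"ry": 0,"rz": 0,"fingers": 0}
    - {"dx": 0,"dy": 44,"dz": 0,"rx": 0,"ry": 0,"rz": 0,"fingers": 0}
    - {"dx": 0,"dy": 0,"dz": 0,"rx": 0,"ry": 0,"rz": 0,"fingers": 0}

```text
clock: 19.9
tcp_pos: [0.4856, 0.3421, 0.2916]
orientation: [0.0, -0.028, 1.0, 0.001]
wrist_force: [-0.7, -0.6, 0.5]
finger_gap: 0.0429
```

Emit:
servo_tool:
  deltas:
    - {"dx": 0,"dy": 0,"dz": 0,"rx": 0,"ry": 0,"rz": 0,"fingers": 0}
    - {"dx": 0,"dy": 0,"dz": 0,"rx": 0,"ry": 0,"rz": 0,"fingers": 0}

```text
clock: 20.1
tcp_pos: [0.4862, 0.3367, 0.2919]
orientation: [-0.0, -0.025, 1.0, -0.0]
wrist_force: [0.5, 0.1, -0.2]
finger_gap: 0.0428
```

```bash
python3 - <<'E'
from h import *
s=env.get_state();print(s["tcp_pos"],s["orientation"])
c=cam("wrist"); np.savez("c11.npz",**c); save(c,"v5",(110,100,430,300),800)
for d in cut_out("spindle1","wrist"):
    print(round(d["confidence"],2),rect(c,d["region"],.02),[int(v) for v in d["extent"]])
t=cam("top")
for n in("saddle1","spindle1"):
  for d in cut_out(n,"top"): print("top",n,round(d["confidence"],2),rect(t,d["region"],.045 if n=="saddle1" else .022))
E
```

```text
[0.48615876 0.33665861 0.29187949] [-2.17148168e-04 -2.52592802e-02  9.99680876e-01 -2.59709681e-04]
0.92 [492.3 375.  122.3  26.2   3. ] [350, 138, 385, 289]
0.77 [487.4 308.6 122.7  26.    1.1] [273, 127, 304, 277]
0.61 [481.5 234.9 122.2  31.    4.4] [173, 116, 219, 265]
top saddle1 0.92 [518.3  56.7  62.4  43.2   1.7]
top saddle1 0.8 [643.5 457.1  69.9  48.2 -78.1]
top saddle1 0.72 [669.5 341.4  62.9  46.5  11.8]
top saddle1 0.68 [518.1 -18.9  57.7  40.8   1.3]
top saddle1 0.54 [766.1 -90.6  97.1  72.4 -21.1]
top spindle1 0.96 [482.3 235.9 120.6  25.1   5.1]
top spindle1 0.68 [488.5 310.5 117.6  24.7   2.2]
top spindle1 0.48 [528.2 376.4  49.4  19.8   2.4]
```

View pics/v5.png

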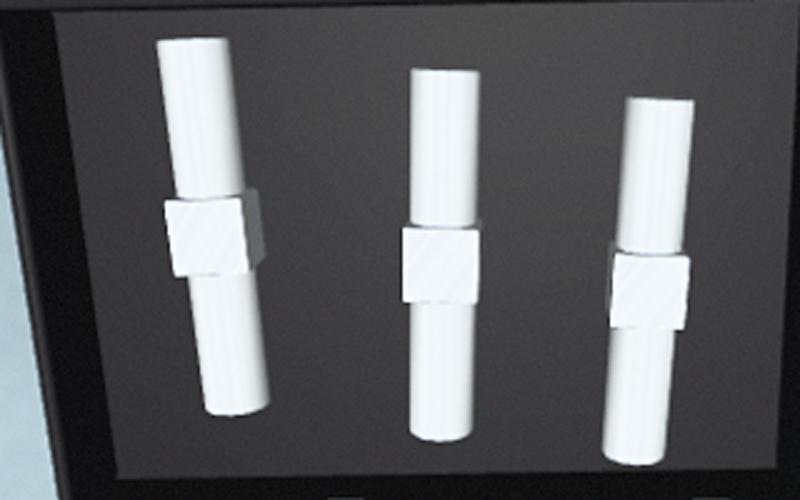

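v5 shows three bare spindles, with waist tops at crop (208,237), (441,264) and (650,290). Both saddles are in the tray, at (518,57) and (518,-19).

```bash
python3 - <<'E'
from h import *
c=dict(np.load("c11.npz"))
W=dict(C=[[165,202],[243,196],[250,272],[175,277]],B=[[404,227],[480,227],[478,303],[404,301]],A=[[613,254],[690,252],[686,328],[613,326]])
X=dict(C=[[193,39],[237,411]],B=[[445,70],[440,438]],A=[[660,98],[633,462]])
for k in W:
    w=ground(c,np.float64(W[k])/2.5+[110,100],.029)*1000; e=ground(c,np.float64(X[k])/2.5+[110,100],.02)*1000; d=e[1]-e[0]
    d2=(w[2]+w[3]-w[0]-w[1])/2
    print(k,w.mean(0).round(1),"yaw axis",np.degrees(np.arctan2(d[1],d[0])).round(1),"waist",np.degrees(np.arctan2(d2[1],d2[0])).round(1),"len",np.linalg.norm(d).round(1))
# height check by parallax: waist A in c9 and here
c9=dict(np.load("c9.npz")); f=lambda P:(np.float64(P)/2.5+[110,100]).mean(0)
print("tri A",*tri(c9,[409.2,213.7],c,f(W["A"])),"tri C",*tri(c9,[232,199.5],c,f(W["C"])))
E
```

```text
C [480.6 235.6] yaw axis 4.8 waist 4.4 len 121.0
B [485.6 308.9] yaw axis 0.9 waist 0.9 len 121.6
A [490.5 375.6] yaw axis 0.7 waist 3.4 len 122.1
tri A [491.56038965 376.4994607   22.13161707] [0.54418077] tri C [482.1158878  233.18767097  20.72922934] [0.06967575]
```

Emit:
servo_tool:
  deltas:
    - {"dx": 4,"dy": 39,"dz": -20,"rx": 0,"ry": 0,"rz": 0,"fingers": 0}
    - {"dx": 0,"dy": 0,"dz": -45,"rx": 0,"ry": 0,"rz": 0,"fingers": 0}
    - {"dx": 0,"dy": 0,"dz": -45,"rx": 0,"ry": 0,"rz": 0,"fingers": 0}
    - {"dx": 0,"dy": 0,"dz": -45,"rx": 0,"ry": 0,"rz": 0,"fingers": 0}
    - {"dx": 0,"dy": 0,"dz": 0,"rx": 0,"ry": 0,"rz": 0,"fingers": 0}
    - {"dx": 0,"dy": 0,"dz": -30,"rx": 0,"ry": 0,"rz": 0,"fingers": 0}
    - {"dx": 0,"dy": 0,"dz": -17,"rx": 0,"ry": 0,"rz": 0,"fingers": 0}
    - {"dx": 0,"dy": 0,"dz": -8,"rx": 0,"ry": 0,"rz": 0,"fingers": 0}
  newtons: 80

```text
clock: 21.15
tcp_pos: [0.4907, 0.3762, 0.0827]
orientation: [0.0, -0.025, 1.0, 0.0]
wrist_force: [0.4, 0.4, 0.2]
finger_gap: 0.0427
```

Emit:
servo_tool:
  deltas:
    - {"dx": 0,"dy": 0,"dz": 0,"rx": 0,"ry": 0,"rz": 0,"fingers": 0}
    - {"dx": 0,"dy": 0,"dz": 0,"rx": 0,"ry": 0,"rz": 0,"fingers": 0}

```text
clock: 21.35
tcp_pos: [0.4913, 0.3769, 0.0839]
orientation: [0.001, -0.025, 1.0, 0.001]
wrist_force: [0.0, -0.1, 0.5]
finger_gap: 0.0425
```

Emit:
servo_tool:
  deltas:
    - {"dx": 0,"dy": -1,"dz": -3,"rx": 0,"ry": 0,"rz": 0,"fingers": 0}
    - {"dx": 0,"dy": 0,"dz": 0,"rx": 0,"ry": 0,"rz": 0,"fingers": 1}
    - {"dx": 0,"dy": 0,"dz": 0,"rx": 0,"ry": 0,"rz": 0,"fingers": 1}
    - {"dx": 0,"dy": 0,"dz": 0,"rx": 0,"ry": 0,"rz": 0,"fingers": 1}
    - {"dx": 0,"dy": 0,"dz": 0,"rx": 0,"ry": 0,"rz": 0,"fingers": 1}
  newtons: 80

```text
clock: 21.85
tcp_pos: [0.4906, 0.3757, 0.0801]
orientation: [0.001, -0.026, 1.0, 0.0]
wrist_force: [-1.1, -1.3, 5.2]
finger_gap: 0.0223
```

Emit:
servo_tool:
  deltas:
    - {"dx": 0,"dy": 0,"dz": 20,"rx": 0,"ry": 0,"rz": 0,"fingers": 1}
    - {"dx": 0,"dy": 0,"dz": 40,"rx": 0,"ry": 0,"rz": 0,"fingers": 1}
    - {"dx": 0,"dy": 0,"dz": 45,"rx": 0,"ry": 0,"rz": 0,"fingers": 1}
    - {"dx": 0,"dy": 0,"dz": 40,"rx": 0,"ry": 0,"rz": 0,"fingers": 1}
    - {"dx": 0,"dy": 0,"dz": 0,"rx": 0,"ry": 0,"rz": 0,"fingers": 1}

```text
clock: 22.35
tcp_pos: [0.4926, 0.377, 0.2303]
orientation: [0.005, -0.026, 1.0, 0.003]
wrist_force: [0.9, 0.8, -2.2]
finger_gap: 0.0228
```

Emit:
servo_tool:
  deltas:
    - {"dx": -3,"dy": -30,"dz": 0,"rx": 0,"ry": 0,"rz": -0.03,"fingers": 1}
    - {"dx": -3,"dy": -44,"dz": 0,"rx": 0,"ry": 0,"rz": -0.03,"fingers": 1}
    - {"dx": -3,"dy": -44,"dz": 0,"rx": 0,"ry": 0,"rz": -0.03,"fingers": 1}
    - {"dx": -3,"dy": -44,"dz": 0,"rx": 0,"ry": 0,"rz": -0.03,"fingers": 1}
    - {"dx": -3,"dy": -44,"dz": 0,"rx": 0,"ry": 0,"rz": -0.03,"fingers": 1}
    - {"dx": -3,"dy": -44,"dz": 0,"rx": 0,"ry": 0,"rz": -0.03,"fingers": 1}
    - {"dx": -3,"dy": -44,"dz": 0,"rx": 0,"ry": 0,"rz": 0,"fingers": 1}
    - {"dx": 0,"dy": -44,"dz": 0,"rx": 0,"ry": 0,"rz": 0,"fingers": 1}

```text
clock: 23.15
tcp_pos: [0.4675, 0.036, 0.2224]
orientation: [-0.001, 0.064, 0.998, 0.0]
wrist_force: [1.3, 0.2, -3.6]
finger_gap: 0.0225
```

Emit:
servo_tool:
  deltas:
    - {"dx": 0,"dy": -44,"dz": 0,"rx": 0,"ry": 0,"rz": 0,"fingers": 1}
    - {"dx": 0,"dy": -44,"dz": 0,"rx": 0,"ry": 0,"rz": 0,"fingers": 1}
    - {"dx": 0,"dy": -44,"dz": 0,"rx": 0,"ry": 0,"rz": 0,"fingers": 1}
    - {"dx": 0,"dy": -44,"dz": 0,"rx": 0,"ry": 0,"rz": 0,"fingers": 1}
    - {"dx": 0,"dy": -44,"dz": 0,"rx": 0,"ry": 0,"rz": 0,"fingers": 1}
    - {"dx": 0,"dy": -40,"dz": 0,"rx": 0,"ry": 0,"rz": 0,"fingers": 1}
    - {"dx": 0,"dy": -18,"dz": 0,"rx": 0,"ry": 0,"rz": 0,"fingers": 1}
    - {"dx": 0,"dy": 0,"dz": 0,"rx": 0,"ry": 0,"rz": 0,"fingers": 1}

```text
clock: 23.95
tcp_pos: [0.4686, -0.2426, 0.2225]
orientation: [-0.001, 0.066, 0.998, 0.0]
wrist_force: [-0.1, 0.8, -3.4]
finger_gap: 0.0226
```

Emit:
servo_tool:
  deltas:
    - {"dx": 0,"dy": 0,"dz": -30,"rx": 0,"ry": 0,"rz": 0,"fingers": 1}
    - {"dx": 0,"dy": 0,"dz": 0,"rx": 0,"ry": 0,"rz": 0,"fingers": 1}
    - {"dx": 0,"dy": 0,"dz": 0,"rx": 0,"ry": 0,"rz": 0,"fingers": 1}

```text
clock: 24.25
tcp_pos: [0.4683, -0.2387, 0.1931]
orientation: [-0.002, 0.064, 0.998, 0.001]
wrist_force: [-0.0, -0.1, -3.0]
finger_gap: 0.0225
```

Emit:
servo_tool:
  deltas:
    - {"dx": 1,"dy": -2,"dz": -30,"rx": 0,"ry": 0,"rz": 0,"fingers": 1}
    - {"dx": 0,"dy": 0,"dz": -25,"rx": 0,"ry": 0,"rz": 0,"fingers": 1}
    - {"dx": 0,"dy": 0,"dz": -10,"rx": 0,"ry": 0,"rz": 0,"fingers": 1}
    - {"dx": 0,"dy": 0,"dz": -6,"rx": 0,"ry": 0,"rz": 0,"fingers": 1}
    - {"dx": 0,"dy": 0,"dz": 0,"rx": 0,"ry": 0,"rz": 0,"fingers": 1}
    - {"dx": 0,"dy": 0,"dz": 0,"rx": 0,"ry": 0,"rz": 0,"fingers": 1}

```text
clock: 24.85
tcp_pos: [0.4709, -0.2428, 0.1242]
orientation: [0.001, 0.064, 0.998, -0.0]
wrist_force: [-0.2, -0.1, -2.7]
finger_gap: 0.0221
```

Emit:
servo_tool:
  deltas:
    - {"dx": 0,"dy": 1,"dz": -2.5,"rx": 0,"ry": 0,"rz": 0,"fingers": 1}
    - {"dx": 0,"dy": 0,"dz": -2,"rx": 0,"ry": 0,"rz": 0,"fingers": 1}
    - {"dx": 0,"dy": 0,"dz": 0,"rx": 0,"ry": 0,"rz": 0,"fingers": 1}
    - {"dx": 0,"dy": 0,"dz": 0,"rx": 0,"ry": 0,"rz": 0,"fingers": 1}

```text
clock: 25.25
tcp_pos: [0.4703, -0.2416, 0.1187]
orientation: [0.0, 0.064, 0.998, 0.0]
wrist_force: [0.4, 0.9, -2.7]
finger_gap: 0.0224
```

Emit:
servo_tool:
  deltas:
    - {"dx": 0,"dy": 0,"dz": -1,"rx": 0,"ry": 0,"rz": 0,"fingers": 1}
    - {"dx": 0,"dy": 0,"dz": 0,"rx": 0,"ry": 0,"rz": 0,"fingers": 0.2}
    - {"dx": 0,"dy": 0,"dz": 0,"rx": 0,"ry": 0,"rz": 0,"fingers": 0.2}
    - {"dx": 0,"dy": 0,"dz": 0,"rx": 0,"ry": 0,"rz": 0,"fingers": 0.2}
    - {"dx": 0,"dy": 0,"dz": 20,"rx": 0,"ry": 0,"rz": 0,"fingers": 0.2}
    - {"dx": 0,"dy": 0,"dz": 45,"rx": 0,"ry": 0,"rz": 0,"fingers": 0.2}
    - {"dx": 0,"dy": 0,"dz": 45,"rx": 0,"ry": 0,"rz": 0,"fingers": 0.2}
    - {"dx": 0,"dy": 0,"dz": 0,"rx": 0,"ry": 0,"rz": 0,"fingers": 0.2}

```text
clock: 26.05
tcp_pos: [0.473, -0.2436, 0.234]
orientation: [0.005, 0.064, 0.998, -0.003]
wrist_force: [1.2, -0.9, 0.9]
finger_gap: 0.0341
```

Emit:
servo_tool:
  deltas:
    - {"dx": 0,"dy": 0,"dz": 0,"rx": 0,"ry": 0,"rz": 0,"fingers": 0}

```text
clock: 26.15
tcp_pos: [0.4709, -0.2421, 0.2288]
orientation: [0.002, 0.064, 0.998, -0.001]
wrist_force: [-0.2, -0.5, 0.2]
finger_gap: 0.0422
```

```bash
python3 - <<'E'
from h import *
s=env.get_state();print(s["tcp_pos"],s["orientation"])
c=cam("wrist"); np.savez("c12.npz",**c); save(c,"w12")
for d in cut_out("spindle1","wrist"): print(round(d["confidence"],2),rect(c,d["region"],.06),[int(v) for v in d["extent"]])
E
```

```text
[ 0.47094559 -0.24212078  0.22883381] [ 1.50210607e-03  6.44033658e-02  9.97922362e-01 -9.53636195e-04]
0.67 [ 471.6 -240.9  122.3   25.8   -5.1] [302, 135, 345, 338]
```

View pics/w12.png

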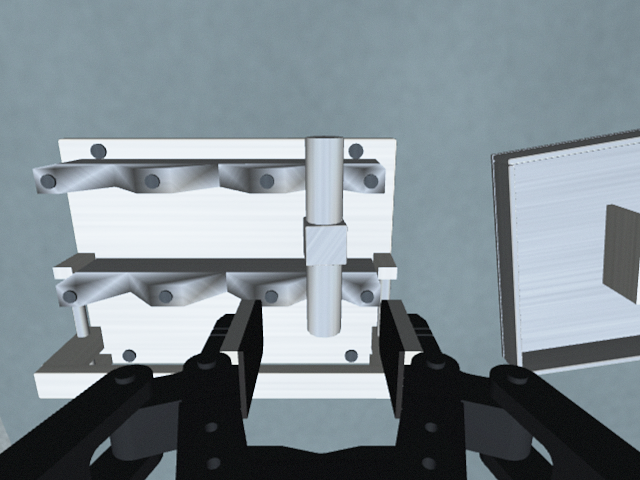

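w12 shows the spindle seated in nest3 at (325,235), lying straight across both plates. Next is spindle B.

Emit:
servo_tool:
  deltas:
    - {"dx": 2,"dy": 45,"dz": 0,"rx": 0,"ry": 0,"rz": 0.03,"fingers": 0}
    - {"dx": 2,"dy": 46,"dz": 0,"rx": 0,"ry": 0,"rz": 0.03,"fingers": 0}
    - {"dx": 2,"dy": 46,"dz": 0,"rx": 0,"ry": 0,"rz": 0.03,"fingers": 0}
    - {"dx": 2,"dy": 46,"dz": 0,"rx": 0,"ry": 0,"rz": 0.03,"fingers": 0}
    - {"dx": 2,"dy": 46,"dz": 0,"rx": 0,"ry": 0,"rz": 0.025,"fingers": 0}
    - {"dx": 2,"dy": 46,"dz": 0,"rx": 0,"ry": 0,"rz": 0,"fingers": 0}
    - {"dx": 2,"dy": 46,"dz": 0,"rx": 0,"ry": 0,"rz": 0,"fingers": 0}
    - {"dx": 1,"dy": 46,"dz": 0,"rx": 0,"ry": 0,"rz": 0,"fingers": 0}

```text
clock: 27.05
tcp_pos: [0.4841, 0.1272, 0.2256]
orientation: [-0.002, -0.008, 1.0, -0.0]
wrist_force: [0.9, -0.4, 0.1]
finger_gap: 0.0425
```

Emit:
servo_tool:
  deltas:
    - {"dx": 0,"dy": 46,"dz": 0,"rx": 0,"ry": 0,"rz": 0,"fingers": 0}
    - {"dx": 0,"dy": 46,"dz": 0,"rx": 0,"ry": 0,"rz": 0,"fingers": 0}
    - {"dx": 0,"dy": 46,"dz": 0,"rx": 0,"ry": 0,"rz": 0,"fingers": 0}
    - {"dx": 0,"dy": 46,"dz": 0,"rx": 0,"ry": 0,"rz": 0,"fingers": 0}
    - {"dx": 0,"dy": 0,"dz": 0,"rx": 0,"ry": 0,"rz": 0,"fingers": 0}
    - {"dx": 0,"dy": 0,"dz": -30,"rx": 0,"ry": 0,"rz": 0,"fingers": 0}
    - {"dx": 0,"dy": 0,"dz": 0,"rx": 0,"ry": 0,"rz": 0,"fingers": 0}
    - {"dx": 0,"dy": 0,"dz": 0,"rx": 0,"ry": 0,"rz": 0,"fingers": 0}

```text
clock: 27.85
tcp_pos: [0.4841, 0.3083, 0.1959]
orientation: [-0.002, -0.008, 1.0, -0.001]
wrist_force: [0.7, 0.2, 0.4]
finger_gap: 0.0428
```

```bash
python3 - <<'E'
from h import *
s=env.get_state();print(s["tcp_pos"],s["orientation"])
c=cam("wrist"); np.savez("c13.npz",**c); save(c,"w13")
for d in cut_out("spindle1","wrist"): print(round(d["confidence"],2),rect(c,d["region"],.02),[int(v) for v in d["extent"]])
E
```

```text
[0.48409367 0.3083477  0.19593202] [-2.04461338e-03 -7.77539372e-03  9.99967238e-01 -9.41281425e-04]
0.95 [481.8 235.  122.6  30.9   4.5] [165, 129, 231, 326]
0.57 [4.871e+02 3.080e+02 1.235e+02 2.470e+01 2.000e-01] [300, 142, 340, 339]
```

Emit:
servo_tool:
  deltas:
    - {"dx": 2,"dy": 0,"dz": -40,"rx": 0,"ry": 0,"rz": 0,"fingers": 0}
    - {"dx": 0,"dy": 0,"dz": -40,"rx": 0,"ry": 0,"rz": 0,"fingers": 0}
    - {"dx": 0,"dy": 0,"dz": -25,"rx": 0,"ry": 0,"rz": 0,"fingers": 0}
    - {"dx": 0,"dy": 0,"dz": -8,"rx": 0,"ry": 0,"rz": 0,"fingers": 0}
    - {"dx": 0,"dy": 0,"dz": 0,"rx": 0,"ry": 0,"rz": 0,"fingers": 0}
    - {"dx": 0,"dy": 0,"dz": 0,"rx": 0,"ry": 0,"rz": 0,"fingers": 0}
  newtons: 80

```text
clock: 28.55
tcp_pos: [0.4885, 0.3098, 0.0862]
orientation: [0.001, -0.008, 1.0, 0.001]
wrist_force: [0.2, 0.1, 0.5]
finger_gap: 0.0429
```

Emit:
servo_tool:
  deltas:
    - {"dx": -1,"dy": -1,"dz": -5,"rx": 0,"ry": 0,"rz": 0,"fingers": 0}
    - {"dx": 0,"dy": 0,"dz": 0,"rx": 0,"ry": 0,"rz": 0,"fingers": 1}
    - {"dx": 0,"dy": 0,"dz": 0,"rx": 0,"ry": 0,"rz": 0,"fingers": 1}
    - {"dx": 0,"dy": 0,"dz": 0,"rx": 0,"ry": 0,"rz": 0,"fingers": 1}
    - {"dx": 0,"dy": 0,"dz": 0,"rx": 0,"ry": 0,"rz": 0,"fingers": 1}
  newtons: 80

```text
clock: 29.05
tcp_pos: [0.4866, 0.3087, 0.0805]
orientation: [0.001, -0.008, 1.0, 0.0]
wrist_force: [-1.9, -0.8, 5.6]
finger_gap: 0.0225
```

Emit:
servo_tool:
  deltas:
    - {"dx": 0,"dy": 0,"dz": 20,"rx": 0,"ry": 0,"rz": 0,"fingers": 1}
    - {"dx": 0,"dy": 0,"dz": 40,"rx": 0,"ry": 0,"rz": 0,"fingers": 1}
    - {"dx": 0,"dy": 0,"dz": 45,"rx": 0,"ry": 0,"rz": 0,"fingers": 1}
    - {"dx": 0,"dy": 0,"dz": 40,"rx": 0,"ry": 0,"rz": 0,"fingers": 1}
    - {"dx": 0,"dy": 0,"dz": 0,"rx": 0,"ry": 0,"rz": 0,"fingers": 1}

```text
clock: 29.55
tcp_pos: [0.4888, 0.3098, 0.2307]
orientation: [0.005, -0.008, 1.0, 0.002]
wrist_force: [1.0, -0.4, -2.5]
finger_gap: 0.0222
```

Emit:
servo_tool:
  deltas:
    - {"dx": -3,"dy": -30,"dz": 0,"rx": 0,"ry": 0,"rz": -0.03,"fingers": 1}
    - {"dx": -3,"dy": -44,"dz": 0,"rx": 0,"ry": 0,"rz": -0.03,"fingers": 1}
    - {"dx": -3,"dy": -44,"dz": 0,"rx": 0,"ry": 0,"rz": -0.03,"fingers": 1}
    - {"dx": -3,"dy": -44,"dz": 0,"rx": 0,"ry": 0,"rz": -0.03,"fingers": 1}
    - {"dx": -3,"dy": -44,"dz": 0,"rx": 0,"ry": 0,"rz": -0.025,"fingers": 1}
    - {"dx": -3,"dy": -44,"dz": 0,"rx": 0,"ry": 0,"rz": 0,"fingers": 1}
    - {"dx": -3,"dy": -44,"dz": 0,"rx": 0,"ry": 0,"rz": 0,"fingers": 1}
    - {"dx": -3,"dy": -44,"dz": 0,"rx": 0,"ry": 0,"rz": 0,"fingers": 1}

```text
clock: 30.35
tcp_pos: [0.4612, -0.031, 0.2235]
orientation: [-0.001, 0.064, 0.998, 0.0]
wrist_force: [1.1, -0.4, -2.1]
finger_gap: 0.0225
```

Emit:
servo_tool:
  deltas:
    - {"dx": 0,"dy": -44,"dz": 0,"rx": 0,"ry": 0,"rz": 0,"fingers": 1}
    - {"dx": 0,"dy": -44,"dz": 0,"rx": 0,"ry": 0,"rz": 0,"fingers": 1}
    - {"dx": 0,"dy": -44,"dz": 0,"rx": 0,"ry": 0,"rz": 0,"fingers": 1}
    - {"dx": 0,"dy": -44,"dz": 0,"rx": 0,"ry": 0,"rz": 0,"fingers": 1}
    - {"dx": 0,"dy": -44,"dz": 0,"rx": 0,"ry": 0,"rz": 0,"fingers": 1}
    - {"dx": 0,"dy": -40,"dz": 0,"rx": 0,"ry": 0,"rz": 0,"fingers": 1}
    - {"dx": 0,"dy": -15,"dz": 0,"rx": 0,"ry": 0,"rz": 0,"fingers": 1}
    - {"dx": 0,"dy": 0,"dz": 0,"rx": 0,"ry": 0,"rz": 0,"fingers": 1}

```text
clock: 31.15
tcp_pos: [0.4617, -0.3064, 0.2231]
orientation: [-0.001, 0.066, 0.998, 0.0]
wrist_force: [-0.7, 1.1, -2.8]
finger_gap: 0.0223
```

Emit:
servo_tool:
  deltas:
    - {"dx": 0,"dy": 0,"dz": -30,"rx": 0,"ry": 0,"rz": 0,"fingers": 1}
    - {"dx": 0,"dy": 0,"dz": 0,"rx": 0,"ry": 0,"rz": 0,"fingers": 1}
    - {"dx": 0,"dy": 0,"dz": 0,"rx": 0,"ry": 0,"rz": 0,"fingers": 1}
    - {"dx": 0,"dy": 0,"dz": 0,"rx": 0,"ry": 0,"rz": 0,"fingers": 1}

```text
clock: 31.55
tcp_pos: [0.4626, -0.3037, 0.1953]
orientation: [0.0, 0.064, 0.998, -0.0]
wrist_force: [0.1, 0.4, -3.5]
finger_gap: 0.0224
```

Emit:
servo_tool:
  deltas:
    - {"dx": 0,"dy": -1,"dz": -30,"rx": 0,"ry": 0,"rz": 0,"fingers": 1}
    - {"dx": 0,"dy": 0,"dz": -25,"rx": 0,"ry": 0,"rz": 0,"fingers": 1}
    - {"dx": 0,"dy": 0,"dz": -12,"rx": 0,"ry": 0,"rz": 0,"fingers": 1}
    - {"dx": 0,"dy": 0,"dz": -6,"rx": 0,"ry": 0,"rz": 0,"fingers": 1}
    - {"dx": 0,"dy": 0,"dz": 0,"rx": 0,"ry": 0,"rz": 0,"fingers": 1}
    - {"dx": 0,"dy": 0,"dz": 0,"rx": 0,"ry": 0,"rz": 0,"fingers": 1}
    - {"dx": 0,"dy": 0,"dz": 0,"rx": 0,"ry": 0,"rz": 0,"fingers": 1}

```text
clock: 32.25
tcp_pos: [0.4629, -0.3061, 0.1227]
orientation: [0.001, 0.064, 0.998, -0.001]
wrist_force: [0.8, 0.1, -2.0]
finger_gap: 0.0224
```

Emit:
servo_tool:
  deltas:
    - {"dx": 0,"dy": 1,"dz": -2.5,"rx": 0,"ry": 0,"rz": 0,"fingers": 1}
    - {"dx": 0,"dy": 0,"dz": -1.5,"rx": 0,"ry": 0,"rz": 0,"fingers": 1}
    - {"dx": 0,"dy": 0,"dz": 0,"rx": 0,"ry": 0,"rz": 0,"fingers": 1}
    - {"dx": 0,"dy": 0,"dz": 0,"rx": 0,"ry": 0,"rz": 0,"fingers": 1}

```text
clock: 32.65
tcp_pos: [0.4623, -0.3045, 0.1175]
orientation: [0.0, 0.064, 0.998, 0.0]
wrist_force: [0.5, 0.8, -1.2]
finger_gap: 0.0225
```

Emit:
servo_tool:
  deltas:
    - {"dx": 0,"dy": 0,"dz": 0,"rx": 0,"ry": 0,"rz": 0,"fingers": 0.2}
    - {"dx": 0,"dy": 0,"dz": 0,"rx": 0,"ry": 0,"rz": 0,"fingers": 0.2}
    - {"dx": 0,"dy": 0,"dz": 0,"rx": 0,"ry": 0,"rz": 0,"fingers": 0.2}
    - {"dx": 0,"dy": 0,"dz": 20,"rx": 0,"ry": 0,"rz": 0,"fingers": 0.2}
    - {"dx": 0,"dy": 0,"dz": 45,"rx": 0,"ry": 0,"rz": 0,"fingers": 0.2}
    - {"dx": 0,"dy": 0,"dz": 45,"rx": 0,"ry": 0,"rz": 0,"fingers": 0.2}
    - {"dx": 0,"dy": 0,"dz": 0,"rx": 0,"ry": 0,"rz": 0,"fingers": 0.2}
    - {"dx": 0,"dy": 0,"dz": 0,"rx": 0,"ry": 0,"rz": 0,"fingers": 0}

```text
clock: 33.45
tcp_pos: [0.4629, -0.3051, 0.2289]
orientation: [0.001, 0.064, 0.998, -0.001]
wrist_force: [-1.3, 0.3, -0.9]
finger_gap: 0.0424
```

```bash
python3 - <<'E'
from h import *
s=env.get_state();print(s["tcp_pos"],s["orientation"])
c=cam("wrist"); np.savez("c14.npz",**c); save(c,"w14")
for d in cut_out("spindle1","wrist"): print(round(d["confidence"],2),rect(c,d["region"],.06),[int(v) for v in d["extent"]])
E
```

```text
[ 0.46286573 -0.30513507  0.22893692] [ 0.00141528  0.06436266  0.99792497 -0.00109304]
0.8 [ 462.4 -304.2  121.7   24.4   -8. ] [302, 135, 345, 335]
```

Emit:
servo_tool:
  deltas:
    - {"dx": 3,"dy": 45,"dz": 0,"rx": 0,"ry": 0,"rz": 0.035,"fingers": 0}
    - {"dx": 3,"dy": 45,"dz": 0,"rx": 0,"ry": 0,"rz": 0.035,"fingers": 0}
    - {"dx": 3,"dy": 45,"dz": 0,"rx": 0,"ry": 0,"rz": 0.035,"fingers": 0}
    - {"dx": 3,"dy": 45,"dz": 0,"rx": 0,"ry": 0,"rz": 0.035,"fingers": 0}
    - {"dx": 3,"dy": 45,"dz": 0,"rx": 0,"ry": 0,"rz": 0.035,"fingers": 0}
    - {"dx": 3,"dy": 45,"dz": 0,"rx": 0,"ry": 0,"rz": 0.033,"fingers": 0}
    - {"dx": 0,"dy": 45,"dz": 0,"rx": 0,"ry": 0,"rz": 0,"fingers": 0}
    - {"dx": 0,"dy": 45,"dz": 0,"rx": 0,"ry": 0,"rz": 0,"fingers": 0}

```text
clock: 34.35
tcp_pos: [0.4789, 0.0573, 0.2256]
orientation: [-0.002, -0.039, 0.999, 0.0]
wrist_force: [1.4, -0.2, 0.7]
finger_gap: 0.0424
```

Emit:
servo_tool:
  deltas:
    - {"dx": 0,"dy": 45,"dz": 0,"rx": 0,"ry": 0,"rz": 0,"fingers": 0}
    - {"dx": 0,"dy": 45,"dz": 0,"rx": 0,"ry": 0,"rz": 0,"fingers": 0}
    - {"dx": 0,"dy": 45,"dz": 0,"rx": 0,"ry": 0,"rz": 0,"fingers": 0}
    - {"dx": 0,"dy": 45,"dz": 0,"rx": 0,"ry": 0,"rz": 0,"fingers": 0}
    - {"dx": 0,"dy": 0,"dz": 0,"rx": 0,"ry": 0,"rz": 0,"fingers": 0}
    - {"dx": 0,"dy": 0,"dz": -30,"rx": 0,"ry": 0,"rz": 0,"fingers": 0}
    - {"dx": 0,"dy": 0,"dz": 0,"rx": 0,"ry": 0,"rz": 0,"fingers": 0}
    - {"dx": 0,"dy": 0,"dz": 0,"rx": 0,"ry": 0,"rz": 0,"fingers": 0}

```text
clock: 35.15
tcp_pos: [0.479, 0.2345, 0.1961]
orientation: [-0.002, -0.039, 0.999, -0.001]
wrist_force: [0.1, 0.1, -0.2]
finger_gap: 0.0429
```

```bash
python3 - <<'E'
from h import *
s=env.get_state();print(s["tcp_pos"],s["orientation"])
c=cam("wrist"); save(c,"w15")
for d in cut_out("spindle1","wrist"): print(round(d["confidence"],2),rect(c,d["region"],.02),[int(v) for v in d["extent"]])
E
```

```text
[0.4790063  0.23451837 0.19607876] [-2.10858766e-03 -3.92497902e-02  9.99227023e-01 -6.03193730e-04]
0.56 [482.1 233.7 123.6  23.7   5.3] [301, 142, 343, 338]
0.56 [515.7  72.5 168.2  95.4   2.3] [0, 139, 140, 395]
```

Emit:
servo_tool:
  deltas:
    - {"dx": 2,"dy": 0,"dz": -40,"rx": 0,"ry": 0,"rz": 0,"fingers": 0}
    - {"dx": 0,"dy": 0,"dz": -40,"rx": 0,"ry": 0,"rz": 0,"fingers": 0}
    - {"dx": 0,"dy": 0,"dz": -25,"rx": 0,"ry": 0,"rz": 0,"fingers": 0}
    - {"dx": 0,"dy": 0,"dz": -8,"rx": 0,"ry": 0,"rz": 0,"fingers": 0}
    - {"dx": 0,"dy": 0,"dz": 0,"rx": 0,"ry": 0,"rz": 0,"fingers": 0}
    - {"dx": 0,"dy": 0,"dz": 0,"rx": 0,"ry": 0,"rz": 0,"fingers": 0}
  newtons: 80

```text
clock: 35.85
tcp_pos: [0.4835, 0.2356, 0.0861]
orientation: [0.001, -0.039, 0.999, 0.0]
wrist_force: [0.7, 1.3, -0.2]
finger_gap: 0.0428
```

Emit:
servo_tool:
  deltas:
    - {"dx": -1,"dy": -1,"dz": -5,"rx": 0,"ry": 0,"rz": 0,"fingers": 0}
    - {"dx": 0,"dy": 0,"dz": 0,"rx": 0,"ry": 0,"rz": 0,"fingers": 1}
    - {"dx": 0,"dy": 0,"dz": 0,"rx": 0,"ry": 0,"rz": 0,"fingers": 1}
    - {"dx": 0,"dy": 0,"dz": 0,"rx": 0,"ry": 0,"rz": 0,"fingers": 1}
    - {"dx": 0,"dy": 0,"dz": 0,"rx": 0,"ry": 0,"rz": 0,"fingers": 1}
  newtons: 80

```text
clock: 36.35
tcp_pos: [0.4816, 0.2347, 0.0805]
orientation: [0.001, -0.04, 0.999, 0.0]
wrist_force: [-2.7, -0.2, 6.8]
finger_gap: 0.0225
```

Emit:
servo_tool:
  deltas:
    - {"dx": 0,"dy": 0,"dz": 20,"rx": 0,"ry": 0,"rz": 0,"fingers": 1}
    - {"dx": 0,"dy": 0,"dz": 40,"rx": 0,"ry": 0,"rz": 0,"fingers": 1}
    - {"dx": 0,"dy": 0,"dz": 45,"rx": 0,"ry": 0,"rz": 0,"fingers": 1}
    - {"dx": 0,"dy": 0,"dz": 40,"rx": 0,"ry": 0,"rz": 0,"fingers": 1}
    - {"dx": 0,"dy": 0,"dz": 0,"rx": 0,"ry": 0,"rz": 0,"fingers": 1}

```text
clock: 36.85
tcp_pos: [0.4839, 0.2354, 0.2302]
orientation: [0.005, -0.04, 0.999, 0.001]
wrist_force: [1.3, 0.0, -3.6]
finger_gap: 0.0224
```

Emit:
servo_tool:
  deltas:
    - {"dx": -3.5,"dy": -30,"dz": 0,"rx": 0,"ry": 0,"rz": -0.035,"fingers": 1}
    - {"dx": -3.5,"dy": -44,"dz": 0,"rx": 0,"ry": 0,"rz": -0.035,"fingers": 1}
    - {"dx": -3.5,"dy": -44,"dz": 0,"rx": 0,"ry": 0,"rz": -0.035,"fingers": 1}
    - {"dx": -3.5,"dy": -44,"dz": 0,"rx": 0,"ry": 0,"rz": -0.035,"fingers": 1}
    - {"dx": -3.5,"dy": -44,"dz": 0,"rx": 0,"ry": 0,"rz": -0.035,"fingers": 1}
    - {"dx": -3.5,"dy": -44,"dz": 0,"rx": 0,"ry": 0,"rz": -0.033,"fingers": 1}
    - {"dx": -3.5,"dy": -44,"dz": 0,"rx": 0,"ry": 0,"rz": 0,"fingers": 1}
    - {"dx": -3.5,"dy": -44,"dz": 0,"rx": 0,"ry": 0,"rz": 0,"fingers": 1}

```text
clock: 37.65
tcp_pos: [0.4519, -0.1049, 0.2231]
orientation: [-0.001, 0.064, 0.998, 0.0]
wrist_force: [0.6, -0.4, -3.5]
finger_gap: 0.0226
```

Emit:
servo_tool:
  deltas:
    - {"dx": 0,"dy": -44,"dz": 0,"rx": 0,"ry": 0,"rz": 0,"fingers": 1}
    - {"dx": 0,"dy": -44,"dz": 0,"rx": 0,"ry": 0,"rz": 0,"fingers": 1}
    - {"dx": 0,"dy": -44,"dz": 0,"rx": 0,"ry": 0,"rz": 0,"fingers": 1}
    - {"dx": 0,"dy": -44,"dz": 0,"rx": 0,"ry": 0,"rz": 0,"fingers": 1}
    - {"dx": 0,"dy": -44,"dz": 0,"rx": 0,"ry": 0,"rz": 0,"fingers": 1}
    - {"dx": 0,"dy": -32,"dz": 0,"rx": 0,"ry": 0,"rz": 0,"fingers": 1}
    - {"dx": 0,"dy": -12,"dz": 0,"rx": 0,"ry": 0,"rz": 0,"fingers": 1}
    - {"dx": 0,"dy": 0,"dz": 0,"rx": 0,"ry": 0,"rz": 0,"fingers": 1}

```text
clock: 38.45
tcp_pos: [0.4525, -0.3686, 0.2226]
orientation: [-0.001, 0.066, 0.998, 0.001]
wrist_force: [0.6, -0.2, -4.5]
finger_gap: 0.0223
```

Emit:
servo_tool:
  deltas:
    - {"dx": 0,"dy": 0,"dz": -30,"rx": 0,"ry": 0,"rz": 0,"fingers": 1}
    - {"dx": 0,"dy": 0,"dz": 0,"rx": 0,"ry": 0,"rz": 0,"fingers": 1}
    - {"dx": 0,"dy": 0,"dz": 0,"rx": 0,"ry": 0,"rz": 0,"fingers": 1}
    - {"dx": 0,"dy": 0,"dz": 0,"rx": 0,"ry": 0,"rz": 0,"fingers": 1}

```text
clock: 38.85
tcp_pos: [0.4536, -0.3667, 0.1954]
orientation: [0.0, 0.064, 0.998, -0.0]
wrist_force: [0.1, 0.4, -3.7]
finger_gap: 0.0224
```

Emit:
servo_tool:
  deltas:
    - {"dx": 0,"dy": -1.5,"dz": -30,"rx": 0,"ry": 0,"rz": 0,"fingers": 1}
    - {"dx": 0,"dy": 0,"dz": -25,"rx": 0,"ry": 0,"rz": 0,"fingers": 1}
    - {"dx": 0,"dy": 0,"dz": -12,"rx": 0,"ry": 0,"rz": 0,"fingers": 1}
    - {"dx": 0,"dy": 0,"dz": -6,"rx": 0,"ry": 0,"rz": 0,"fingers": 1}
    - {"dx": 0,"dy": 0,"dz": 0,"rx": 0,"ry": 0,"rz": 0,"fingers": 1}
    - {"dx": 0,"dy": 0,"dz": 0,"rx": 0,"ry": 0,"rz": 0,"fingers": 1}
    - {"dx": 0,"dy": 0,"dz": 0,"rx": 0,"ry": 0,"rz": 0,"fingers": 1}

```text
clock: 39.55
tcp_pos: [0.4539, -0.3697, 0.1228]
orientation: [0.001, 0.064, 0.998, -0.001]
wrist_force: [-0.2, -0.4, -3.5]
finger_gap: 0.0224
```

Emit:
servo_tool:
  deltas:
    - {"dx": 0,"dy": 0.5,"dz": -2.5,"rx": 0,"ry": 0,"rz": 0,"fingers": 1}
    - {"dx": 0,"dy": 0,"dz": -1.5,"rx": 0,"ry": 0,"rz": 0,"fingers": 1}
    - {"dx": 0,"dy": 0,"dz": 0,"rx": 0,"ry": 0,"rz": 0,"fingers": 1}
    - {"dx": 0,"dy": 0,"dz": 0,"rx": 0,"ry": 0,"rz": 0,"fingers": 1}

```text
clock: 39.95
tcp_pos: [0.4535, -0.3686, 0.1182]
orientation: [0.0, 0.064, 0.998, -0.0]
wrist_force: [-0.7, 3.2, 3.5]
finger_gap: 0.0224
```

Emit:
servo_tool:
  deltas:
    - {"dx": 0,"dy": 0,"dz": 0,"rx": 0,"ry": 0,"rz": 0,"fingers": 0.2}
    - {"dx": 0,"dy": 0,"dz": 0,"rx": 0,"ry": 0,"rz": 0,"fingers": 0.2}
    - {"dx": 0,"dy": 0,"dz": 0,"rx": 0,"ry": 0,"rz": 0,"fingers": 0.2}
    - {"dx": 0,"dy": 0,"dz": 20,"rx": 0,"ry": 0,"rz": 0,"fingers": 0.2}
    - {"dx": 0,"dy": 0,"dz": 45,"rx": 0,"ry": 0,"rz": 0,"fingers": 0.2}
    - {"dx": 0,"dy": 0,"dz": 45,"rx": 0,"ry": 0,"rz": 0,"fingers": 0.2}
    - {"dx": 25,"dy": 25,"dz": 35,"rx": 0,"ry": 0,"rz": 0,"fingers": 0}
    - {"dx": 25,"dy": 26,"dz": 0,"rx": 0,"ry": 0,"rz": 0,"fingers": 0}

```text
clock: 40.75
tcp_pos: [0.5053, -0.3196, 0.2689]
orientation: [0.004, 0.066, 0.998, -0.003]
wrist_force: [0.1, -0.5, -0.1]
finger_gap: 0.0426
```

Emit:
servo_tool:
  deltas:
    - {"dx": 0,"dy": 0,"dz": 0,"rx": 0,"ry": 0,"rz": 0,"fingers": 0}
    - {"dx": 0,"dy": 0,"dz": 0,"rx": 0,"ry": 0,"rz": 0,"fingers": 0}
    - {"dx": 0,"dy": 0,"dz": 0,"rx": 0,"ry": 0,"rz": 0,"fingers": 0}

```text
clock: 41.05
tcp_pos: [0.5025, -0.3177, 0.2616]
orientation: [-0.001, 0.065, 0.998, 0.0]
wrist_force: [-0.4, 0.1, -0.4]
finger_gap: 0.0426
```

```bash
python3 - <<'E'
from h import *
s=env.get_state();print(s["tcp_pos"],s["orientation"])
c=cam("wrist"); np.savez("c16.npz",**c); save(c,"w16")
for d in cut_out("spindle1","wrist"): print(round(d["confidence"],2),rect(c,d["region"],.06),[int(v) for v in d["extent"]])
q=np.array([np.cos(.129),-np.sin(.129)])
k=np.array([461.5,-304.6])+87*q; print("knob at",k,proj(c,[[k[0]/1e3,k[1]/1e3,.1105]]))
t=cam("top")
for d in cut_out("saddle1","top"): print("top",round(d["confidence"],2),rect(t,d["region"],.045))
E
```

```text
[ 0.50252872 -0.31771795  0.26161342] [-7.47189617e-04  6.45502262e-02  9.97914119e-01  3.47832526e-04]
0.96 [ 461.9 -304.5  121.3   26.1   -5.6] [312, 62, 354, 257]
0.68 [ 453.7 -367.3  121.3   25.3   -6.7] [209, 59, 257, 256]
knob at [ 547.77711979 -315.7918989 ] [[335.12725029 327.75188675]]
top 0.88 [671.1 340.4  65.8  48.7  11.3]
top 0.74 [454.9 596.5  73.9  49.2  73.7]
top 0.71 [643.  456.2  70.2  45.9 -75.4]
top 0.68 [518.3  56.7  57.6  43.1   1.7]
top 0.65 [518.1 -18.9  57.7  40.8   1.3]
top 0.64 [765.7 -90.4  94.2  69.1 -20.9]
```

View pics/w16.png

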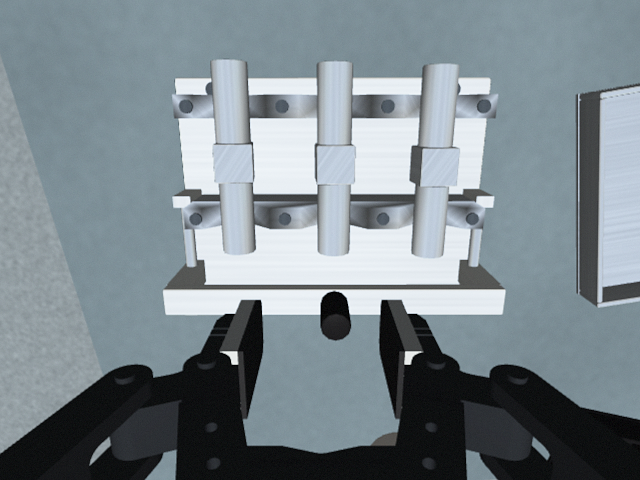

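w16 shows all three spindles lying in their Vs, waists at (233,163), (335,164) and (435,165) midway between the plates, with the knob top at (336,325). Next I slide the keeper home.

Emit:
servo_tool:
  deltas:
    - {"dx": 24,"dy": 1,"dz": 0,"rx": 0,"ry": 0,"rz": 0,"fingers": 0}
    - {"dx": 24,"dy": 1,"dz": -25,"rx": 0,"ry": 0,"rz": 0,"fingers": 0}
    - {"dx": 0,"dy": 0,"dz": -40,"rx": 0,"ry": 0,"rz": 0,"fingers": 0}
    - {"dx": 0,"dy": 0,"dz": -20,"rx": 0,"ry": 0,"rz": 0,"fingers": 0}
    - {"dx": 0,"dy": 0,"dz": 0,"rx": 0,"ry": 0,"rz": 0,"fingers": 0}
    - {"dx": 0,"dy": 0,"dz": -20,"rx": 0,"ry": 0,"rz": 0,"fingers": 0}
    - {"dx": 0,"dy": 0,"dz": 0,"rx": 0,"ry": 0,"rz": 0,"fingers": 0}
    - {"dx": 0,"dy": 0,"dz": 0,"rx": 0,"ry": 0,"rz": 0,"fingers": 0}
  newtons: 40

```text
clock: 42.05
tcp_pos: [0.5512, -0.316, 0.1586]
orientation: [0.0, 0.065, 0.998, -0.0]
wrist_force: [-0.0, 0.3, 0.0]
finger_gap: 0.0428
```

Emit:
servo_tool:
  deltas:
    - {"dx": 0,"dy": 0,"dz": -1,"rx": 0,"ry": 0,"rz": 0,"fingers": 1}
    - {"dx": 0,"dy": 0,"dz": 0,"rx": 0,"ry": 0,"rz": 0,"fingers": 1}
    - {"dx": 0,"dy": 0,"dz": 0,"rx": 0,"ry": 0,"rz": 0,"fingers": 1}
    - {"dx": 0,"dy": 0,"dz": 0,"rx": 0,"ry": 0,"rz": 0,"fingers": 1}
  newtons: 40

```text
clock: 42.45
tcp_pos: [0.5517, -0.3155, 0.158]
orientation: [0.001, 0.064, 0.998, -0.0]
wrist_force: [-0.2, 2.9, 6.0]
finger_gap: 0.0161
```

Emit:
servo_tool:
  deltas:
    - {"dx": -10,"dy": 1.3,"dz": 0,"rx": 0,"ry": 0,"rz": 0,"fingers": 1}
    - {"dx": -10,"dy": 1.3,"dz": 0,"rx": 0,"ry": 0,"rz": 0,"fingers": 1}
    - {"dx": -10,"dy": 1.3,"dz": 0,"rx": 0,"ry": 0,"rz": 0,"fingers": 1}
    - {"dx": -10,"dy": 1.3,"dz": 0,"rx": 0,"ry": 0,"rz": 0,"fingers": 1}
    - {"dx": -9,"dy": 1.2,"dz": 0,"rx": 0,"ry": 0,"rz": 0,"fingers": 1}
    - {"dx": 0,"dy": 0,"dz": 0,"rx": 0,"ry": 0,"rz": 0,"fingers": 1}
    - {"dx": 0,"dy": 0,"dz": 0,"rx": 0,"ry": 0,"rz": 0,"fingers": 1}
    - {"dx": 0,"dy": 0,"dz": 0,"rx": 0,"ry": 0,"rz": 0,"fingers": 1}

```text
clock: 43.25
tcp_pos: [0.5022, -0.3092, 0.158]
orientation: [0.001, 0.064, 0.998, -0.0]
wrist_force: [-1.3, 1.7, 9.9]
finger_gap: 0.0165
```

Release, rise, back off and check.

Emit:
servo_tool:
  deltas:
    - {"dx": 0,"dy": 0,"dz": 0,"rx": 0,"ry": 0,"rz": 0,"fingers": 0}
    - {"dx": 0,"dy": 0,"dz": 0,"rx": 0,"ry": 0,"rz": 0,"fingers": 0}
    - {"dx": 0,"dy": 0,"dz": 0,"rx": 0,"ry": 0,"rz": 0,"fingers": 0}
    - {"dx": 0,"dy": 0,"dz": 35,"rx": 0,"ry": 0,"rz": 0,"fingers": 0}
    - {"dx": 0,"dy": 0,"dz": 45,"rx": 0,"ry": 0,"rz": 0,"fingers": 0}
    - {"dx": 0,"dy": 0,"dz": 25,"rx": 0,"ry": 0,"rz": 0,"fingers": 0}
    - {"dx": 0,"dy": 0,"dz": 0,"rx": 0,"ry": 0,"rz": 0,"fingers": 0}
    - {"dx": 0,"dy": 0,"dz": 0,"rx": 0,"ry": 0,"rz": 0,"fingers": 0}

```text
clock: 44.05
tcp_pos: [0.5023, -0.3093, 0.2615]
orientation: [0.0, 0.064, 0.998, -0.0]
wrist_force: [0.0, -0.6, -0.3]
finger_gap: 0.0426
```

Emit:
servo_tool:
  deltas:
    - {"dx": 0,"dy": 0,"dz": 0,"rx": 0,"ry": 0,"rz": 0,"fingers": 0}
    - {"dx": 0,"dy": 0,"dz": 0,"rx": 0,"ry": 0,"rz": 0,"fingers": 0}

```text
clock: 44.25
tcp_pos: [0.5016, -0.3086, 0.2596]
orientation: [-0.001, 0.064, 0.998, 0.001]
wrist_force: [-1.1, -0.4, -0.9]
finger_gap: 0.0426
```

```bash
python3 - <<'E'
from h import *
s=env.get_state();print(s["tcp_pos"],s["orientation"])
c=cam("wrist"); save(c,"w17"); q=np.array([np.cos(.129),-np.sin(.129)]); o=np.array([461.5,-304.6])
for n in("spindle1","keeper"):
  for d in cut_out(n,"wrist"): print(n,round(d["confidence"],2),rect(c,d["region"],.06 if n[0]=="s" else .0765),[int(v) for v in d["extent"]])
g=c["img"].max(2)
for x in(0,2,4,6):  # expected row of bar's -x top edge for keeper=x mm
    P=o+(28+x)*q; print("keeper",x,"edge px",proj(c,[[P[0]/1e3,P[1]/1e3,.0765]]).round(1))
t=cam("top")
for n,z in(("saddle1",.045),("cup",.035),("bottle",.06),("driver",.01)):
  for d in cut_out(n,"top"): print("top",n,round(d["confidence"],2),rect(t,d["region"],z))
E
```

```text
[ 0.50156547 -0.30862554  0.25958639] [-1.35143367e-03  6.43686425e-02  9.97924775e-01  9.97672797e-04]
spindle1 0.77 [ 447.  -302.4   89.3   24.8   -7.3] [300, 67, 341, 217]
spindle1 0.76 [ 455.5 -240.4   88.2   30.2   -7.3] [394, 69, 445, 263]
spindle1 0.72 [ 438.5 -364.6   91.    26.9   -9.5] [194, 63, 242, 259]
keeper 0.59 [ 500.5 -309.9  220.8   36.4   82.7] [135, 206, 502, 266]
keeper 0 edge px [[319.4 218.1]]
keeper 2 edge px [[319.4 221.3]]
keeper 4 edge px [[319.4 224.5]]
keeper 6 edge px [[319.4 227.7]]
top saddle1 0.84 [518.3  56.8  57.6  43.1   1.7]
top saddle1 0.75 [668.9 341.4  63.6  46.3   8.9]
top saddle1 0.69 [452.8 594.4  78.7  47.2  72.8]
top saddle1 0.57 [516.9 -17.7  55.3  38.4   1.3]
top saddle1 0.55 [642.4 457.5  68.3  46.2 -75.2]
top saddle1 0.49 [766.  -90.   93.9  69.7 -20.6]
top cup 0.55 [768.7 -92.6  95.1  71.6 -20.6]
top cup 0.32 [ 494.5 -301.1  231.3  170.6   82.4]
top cup 0.15 [ 508.  -260.   128.2   19.    82.9]
top bottle 0.78 [ 749.2 -273.3   76.3   54.4  -61.8]
top driver 0.55 [782.7 166.1 139.1  23.8 -27.4]
```

View pics/w17.png

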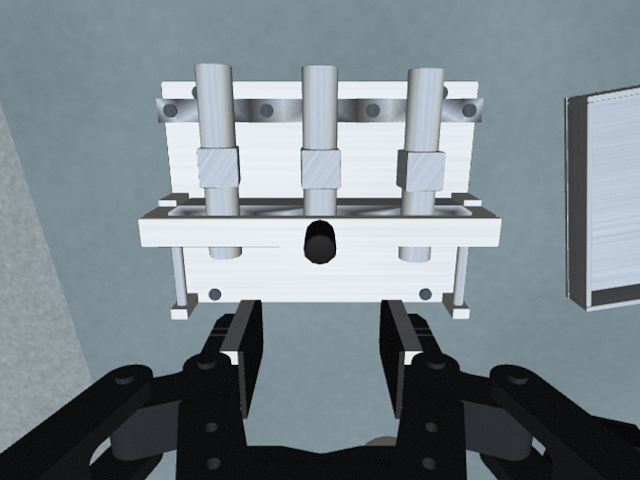

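w17 shows the bar's edge at row 219, which puts the keeper about 0.5 mm from home. It lies over all three spindles and the gripper is clear. Handing in.

```bash
python3 -c "
from workcell import job; print(job.hand_in())"
```

```text
the job is handed in; nothing more can be done
None
```

The fixture is loaded and the job is handed in, at about 44 s of robot time; the hand-in gave no verdict. I slid the keeper back, moved the two silver saddles into the tray, laid the three spindles in their nests, and slid the keeper home.

**Last checks**
- **Keeper:** it measured 50 mm back before loading, and about 0.5 mm from home at the end.
- **Spindles:** before the keeper went home, each lay within about 2 mm of its nest centre in plan, waist midway between the plates. I did not measure seated height separately; I judged it from the release height, the contact force and the picture.
- **Saddles:** the top camera puts them at about (518, 57) and (517, -18) mm, inside the tray, which is centred near (518, -4) mm.
- **Bystanders:** the bottle and small box read where they did at the start. The screwdriver's network reading shifted about 18 mm, but the visible part it picked out also changed length (105 to 139 mm). The arm never went near it.
- **Disagreements:** an early far look with the wrist camera, taken while the arm was still settling, put the fixture about 5 mm off sideways. I used the close views taken after it had settled.
- **Disturbances:** I saw no grip slackening and no saddle knocked aside.

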